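# Nip up a mitre clamp and hold a spring punch on the pencilled cross

### The job

Nip up the frame corner for drilling: turn the mitre clamp's black knob clockwise until its white pointer lines up with the red mark. Then draw the spring-loaded centre punch out of its wooden block, set its point on the pencilled cross on the rail and, keeping the punch upright, lean on it lightly so that its sprung nose goes about half way in without being driven home, which would fire it. Finish holding it there, still and pressed on the cross, so that I can check the line, with the rails still lying in the clamp and the cup, the offcut and the acrylic box left alone.

Things in the scene. Friction and masses are not known exactly. Their poses are not given: they have to be found in the camera images.
- clamp_knob (a joint): Angle of the clamp's knob, rad. It grows as the knob turns clockwise seen from above; about 0 is open, the red mark is at 1.571 (a quarter turn), the stop is at 2.0. It is stiff (0.08 N m of friction, a little more as the jaw bites) and stays where it is left. Through a cam it pushes the clamp's jaw against the rails; the jaw begins to grip about 0.2 rad before the mark.
- knob_grip (a point): Where to grip the knob: on its vertical axis, 63 mm above the bench. The knob is a black round skirt (48 mm across, its top 41 mm above the bench) with an upright bar on it, 44 mm long, 14 mm thick, from 41 to 69 mm above the bench. The point turns with the knob: its x axis runs along the bar towards the end with the white pointer line. All around the knob is lower than 41 mm above the bench, at the rails' tops.
- index_mark (a point): The red mark on the clamp's aluminium dial plate, 29 mm from the knob's axis on the side of the corner, 34 mm above the bench. Axes as the clamp's.
- mitre_clamp: The blue mitre clamp, bolted to the bench in a place and at an angle that vary. Origin on the knob's axis at bench level; x points to the corner where the two fences meet (117 mm away), y to the left for one who looks from the knob to the corner, z up. Fences 30 mm high, bed 8 mm thick; overall about 180 mm by 225 mm.
- rail_left: Pine frame rail, 180 mm long, 45 mm wide, 32 mm high, mitred at one end, lying loose in the clamp on its +y side, its top 40 mm above the bench. Origin under the middle of its outline, x along the rail towards the square free end. It shifts by under 1 mm as the clamp is nipped up. It bears the pencilled cross.
- rail_right: The like rail on the clamp's -y side, without a cross.
- cross (a point): Centre of the pencilled cross (two dark lines 24 mm long) on the flat top face of the left rail, 40 mm above the bench, 70 mm from the rail's mitred point and in the middle of its width. In the clamp's frame it lies at about x 51 mm, y 34 mm.
- punch_block: Upright block of brown wood, 60 mm by 60 mm, 56 mm high, screwed to the bench; origin at the centre of its underside, z up. A vertical hole in the middle of its top (16 mm wide for 22 mm, then 7 mm wide) holds the punch, with 1 mm of play, its tip 6 mm above the bench. The block and the pale offcut change places from start to start.
- punch_mid (a point): Middle of the loose spring-loaded centre punch where it can be gripped: on its axis, 85 mm above its tip; in the block it is 91 mm above the bench. z axis along the punch, up. Steel, about 0.12 kg, 130 mm long; body a plain cylinder 14 mm across from 41 to 130 mm above the tip (brass-ringed cap 16 mm across at the top 8 mm), of which the part from 50 mm up stands out of the block; it may be gripped at any yaw.
- punch_tip (a point): Point of the punch's sprung nose (5 mm rod, 34 mm long, at the lower end); it moves with the nose.
- punch_nose (a joint): How far the punch's nose is pushed in, m: 0 is fully out, 0.012 is fully in; it fires at 0.0105. Spring: 2.1 N to start it, then 0.6 N per mm (about 5.7 N at half way, 0.006).
- cup: Bystander: red silicone glue cup, 76 mm across, 72 mm high, loose; origin at the centre of its underside. It and the acrylic box change places from start to start.
- offcut: Bystander: plain pale wooden block, 90 by 45 by 45 mm, loose; origin at the centre of its underside.
- acrylic_box: Bystander: clear acrylic box, 100 by 90 by 50 mm with its lid, shut, screws inside; stands fast on the bench; origin at the centre of its underside.
- acrylic_lid (a joint): Opening angle of the acrylic box's hinged lid, rad, 0 shut.
Things that resemble listed ones, but are neither listed nor needed, are in the scene too. Leave any green or turquoise look-alike of the rail_left alone.

How it is judged:
By the outcome, as a careful person would: the job done as asked, in the order asked, and still so for the second after the job is handed in, while the arm keeps its last pose, push and grip.
It also fails if it takes over 51 s, if anything falls off the work surface, if the arm or the gripper's body presses on something with over 40 N, if the wrist force passes 120 N, or if a joint passes its speed limit or range.

### The arm

A 6-joint arm with a two-finger parallel gripper is mounted at the origin on the work surface. World frame = base frame: x ahead of the robot, y to its left, z up, the work surface at z = 0. Lengths are in m, angles in rad, forces in N, time in s.
With the tool pointing down it reaches from about 0.35 to 0.975 m from the base axis. Payload 4.9 kg.
Tool frame: the origin (TCP) lies at the very end of the fingers, on their centre line; the grasp point (between the pads) lies 19 mm behind it (bot.grip_point_offset is the distance from the TCP to the grasp point, in m); x points along the fingers, y is the direction in which the jaws open and shut, and the axes are right-handed (so a half turn about x gives the same grasp; the last joint's range is limited). The gripper opens to 85 mm and grips with 20 to 120 N. Pads are 22 mm wide; open, the fingers measure 114 mm over their backs; the gripper's body (76 mm by 85 mm) begins 54 mm behind the grasp point. The pads swing forward as they close: fully open they stand 13 mm farther back than shut.
Start: joints at [-0.119, 0.053, 1.613, -0, 1.476, -0.119], TCP at [0.625, 0, 0.231] pointing down, gripper open.
Joint ranges: [-3.01, 3.01], [-1.01, 2.22], [0.06, 2.58], [-1.02, 4.17], [0.09, 2.62], [-3.14, 3.14]. Speed limits (rad/s): [2.57, 2.57, 3.14, 3.14, 3.14, 3.14].

### API

Orientations are given as a rotation vector (axis times angle).
In Python, from bench import bot gives the robot as it stands. The module is installed in compiled form; this text tells all that it offers.
- The arm moves only by the tool arm_command, never from a script. Its argument "series" is one flat list of numbers, 7 for each row, row after row: the shift along the tool's x, y, z in mm, then the turn, a rotation vector about the tool's x, y, z in rad, then the closure, from 0 (fully open) to 1 (shut). A call has 1 to 12 rows; each row shifts and turns the pose as measured when the row begins, along the tool's axes as they then stand; what a row does not reach is not made up. A row lasts 1/12 s, in which the tool goes at most 41.7 mm and 7.16 degrees, less where a joint would pass 70% of its speed; a pose out of reach is approached as far as the arm can. A call with a gripper value outside its range is refused whole. The fingers move at their own pace and stop on an object; "newtons" is the grip in N (left out, the last holds). Time passes only in rows, so rows that do not move let the fingers close. It gives the time, the measured TCP pose, the force and the opening at its end, in the units of the state.
- bot.read_state(): the state, without advancing time (a new reading comes with each control period).
- bot.snapshot(name): name is "scene" or "side" or "wrist"; returns a dict with "color" (384x512x3 uint8, red, green, blue), "range_z" (384x512 float32, m along the optical axis (not along the pixel's ray), 0 where there is no reading), "vertical_fov" (degrees; the focal length in pixels is half the picture's height over the tangent of half this angle, whatever the lens; pixels are square), "cx", "cy" (the principal point, pixels), "distortion" ([k1, k2, p1, p2, k3] as OpenCV has them; the pictures are not rectified), "cam_to_world" (4x4, takes a point from camera to world coordinates). Camera axes: x right, y up, looking along -z (the intrinsics and any distortion apply to the point x, -y, -z); pixel columns grow to the right and rows downward; lengths in m; the calibration is good to about 2 mm. A picture is of the moment at which its call begins.
- bot.hand_in(): hands the job in, once; it reports no verdict.
The state is a dict: "time_s": time; "qpos": joint angles; "joint_vel": joint speeds; "joint_efforts": joint torques, N m; "eef_pos": TCP position; "tool_rot": TCP orientation; "contact_force": force on the tool from outside, world axes, zero at the start; "moment": the same for the moment, N m; "gripper_width": opening from 0.0 (shut) to 1.0 (fully open).
Only numpy, scipy, OpenCV 4.12 (cv2) and the standard library are available. Lean on these libraries where they do the work, as an engineer would, in place of code of your own. Each camera call takes 0.05 s, during which the arm holds its last target.

## Working session

There is one attempt and no reset: what is moved stays moved. The work goes in short steps, Python scripts to look and compute and a tool call to move; the robot and the scene stay as the last step left them, time stands still between calls to the robot, and variables do not carry over. Pictures are saved under pics/ and viewed, and the job is handed in when it is done.

Besides the shell and the picture viewer there is one more tool, called after "Emit:" as a command line: name --argument value ..., lists and objects as JSON in quotes. arm_command: Moves the arm, as the interface text tells. Its arguments: {"type":"object","properties":{"series":{"type":"array"},"newtons":{"type":"number"}},"required":["series"]}

```bash
mkdir -p pics
cat > h.py <<'E'
import numpy as np, cv2
from bench import bot
from scipy.spatial.transform import Rotation as R
def snap(name,fn):
    s=bot.snapshot(name); cv2.imwrite('pics/%s.png'%fn,s['color'][:,:,::-1]); np.savez('pics/%s.npz'%fn,**s); return s
def load(fn): return np.load('pics/%s.npz'%fn)
def ray(s,u,v):
    f=192/np.tan(np.radians(float(s['vertical_fov']))/2)
    K=np.array([[f,0,float(s['cx'])],[0,f,float(s['cy'])],[0,0,1]])
    p=cv2.undistortPoints(np.array([[[u,v]]],float),K,np.array(s['distortion'],float))[0,0]
    T=np.array(s['cam_to_world']); d=T[:3,:3]@np.array([p[0],-p[1],-1.]); return T[:3,3],d
def atz(s,u,v,z):
    o,d=ray(s,u,v); return o+d*(z-o[2])/d[2]
def dep(s,u,v):
    o,d=ray(s,u,v); return o+d*float(s['range_z'][int(round(v)),int(round(u))])
def tri(a,b):
    (o1,d1),(o2,d2)=a,b; d1=d1/np.linalg.norm(d1); d2=d2/np.linalg.norm(d2)
    A=np.stack([d1,-d2],1); t=np.linalg.lstsq(A,o2-o1,rcond=None)[0]
    p,q=o1+d1*t[0],o2+d2*t[1]; return (p+q)/2,np.linalg.norm(p-q)
def proj(s,P):
    f=192/np.tan(np.radians(float(s['vertical_fov']))/2)
    K=np.array([[f,0,float(s['cx'])],[0,f,float(s['cy'])],[0,0,1]])
    c=np.linalg.inv(np.array(s['cam_to_world']))@np.append(P,1)
    return cv2.projectPoints(np.array([[c[0],-c[1],-c[2]]]),np.zeros(3),np.zeros(3),K,np.array(s['distortion'],float))[0][0,0]
def crop(fn,u0,v0,u1,v1,k,out):
    im=cv2.imread('pics/%s.png'%fn)[v0:v1,u0:u1]; cv2.imwrite('pics/%s.png'%out,cv2.resize(im,None,fx=k,fy=k,interpolation=cv2.INTER_CUBIC))
def st():
    s=bot.read_state(); print({k:np.round(v,4).tolist() for k,v in s.items()}); return s
E
python3 - <<'E'
from h import *
for n in ['scene','side','wrist']:
    s=snap(n,n+'0'); print(n,s['vertical_fov'],s['cx'],s['cy'],s['distortion'],np.round(s['cam_to_world'],3).tolist())
st()
print(R.from_rotvec(bot.read_state()['tool_rot']).as_matrix().round(3))
E
```

```text
scene 49.65501967773962 250.52269099776947 193.30541688794008 [-0.03936205  0.          0.          0.          0.        ] [[0.817, -0.404, 0.412, 1.029], [0.577, 0.577, -0.579, -0.65], [-0.004, 0.71, 0.704, 0.876], [0.0, 0.0, 0.0, 1.0]]
side 56.78069432459445 262.49889483702094 185.79806823715876 [0.01230971 0.         0.         0.         0.        ] [[-0.997, 0.046, -0.068, 0.494], [-0.082, -0.607, 0.791, 0.76], [-0.004, 0.794, 0.609, 0.679], [0.0, 0.0, 0.0, 1.0]]
wrist 71.08926877580737 258.1373581281896 195.03708664645697 [-0.05043369  0.          0.          0.          0.        ] [[1.0, -0.001, 0.002, 0.625], [0.0, 0.953, 0.302, 0.077], [-0.002, -0.302, 0.953, 0.372], [0.0, 0.0, 0.0, 1.0]]
{'time_s': 0.15, 'qpos': [-0.119, 0.0532, 1.614, 0.0, 1.476, -0.119], 'joint_vel': [-0.002, -0.0022, -0.0052, -0.0006, -0.0001, 0.0008], 'joint_efforts': [0.0005, -39.4242, -37.0722, -0.0001, 0.0046, 0.0001], 'eef_pos': [0.6245, 0.0001, 0.2303], 'tool_rot': [1.2086, 1.2105, -1.2103], 'contact_force': [0.8653, 0.2102, -0.7544], 'moment': [0.036, 0.0371, -0.0362], 'gripper_width': 1.0032}
[[-0.002  1.     0.   ]
 [ 0.     0.    -1.   ]
 [-1.    -0.002 -0.   ]]
```

View pics/scene0.png

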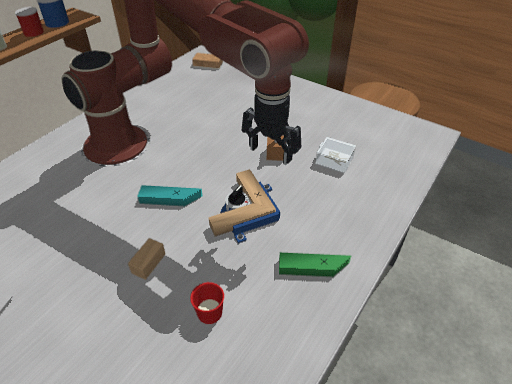

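View pics/side0.png

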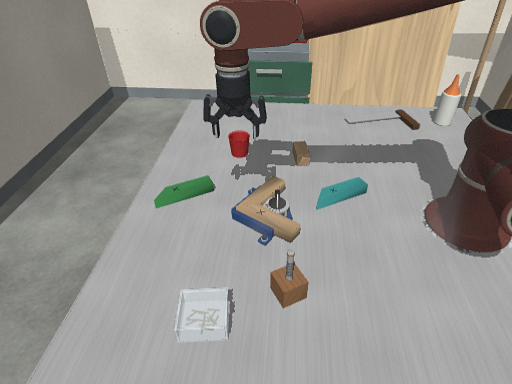

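View pics/wrist0.png

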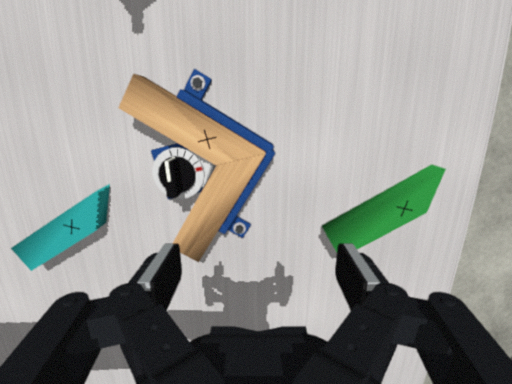

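Run:
```python
from h import *
crop('wrist0',110,60,290,270,3.5*0.8,'w0c'); crop('side0',220,165,320,310,4,'s0c'); crop('scene0',200,120,310,250,4.5,'c0c')
```

```text
(no output)
```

View pics/w0c.png

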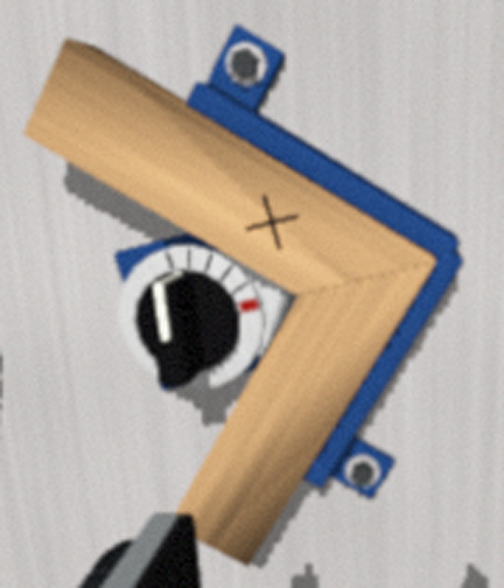

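View pics/s0c.png

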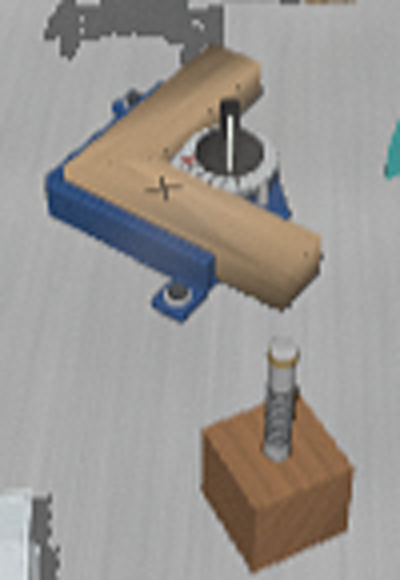

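View pics/c0c.png

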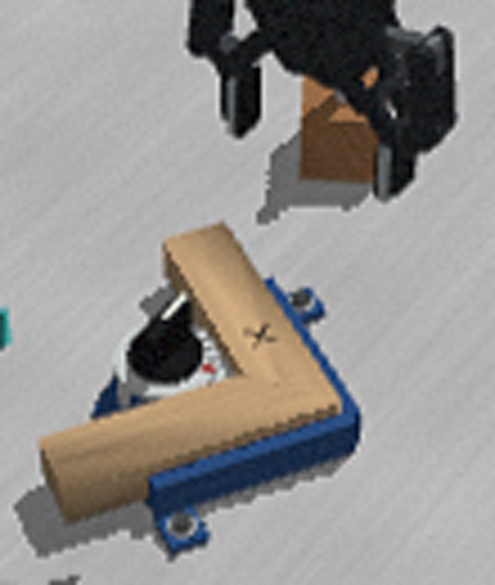

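Run:
```python
from h import *
w,s,c=load('wrist0'),load('side0'),load('scene0')
for n,a,b,d,z in [('cross',(207.1,139.3),(260.75,211.75),(257.8,194.4),.04),('mark',(198.9,168.9),(267.5,205.25),(246.4,202),.034)]:
    print(n,[atz(k,*p,z).round(4)[:2] for k,p in((w,a),(s,b),(c,d))], tri(ray(w,*a),ray(s,*b)),tri(ray(w,*a),ray(c,*d)))
    print([dep(k,*p).round(4) for k,p in((w,a),(s,b),(c,d))])
print('rail pt',atz(w,110+437/2.8,60+261/2.8,.04))
print('dial c',atz(w,110+192/2.8,60+317/2.8,.034))
print('skirt',atz(w,110+189/2.8,60+320/2.8,.041))
print('ptr', [atz(w,110+x/2.8,60+y/2.8,.069).round(4) for x,y in((160,285),(166,341),(175,388),(182,270))])
print('punchtop',atz(s,291,250.5,.136),dep(s,291,251),'blk',[atz(s,220+x/4,165+y/4,.056).round(4) for x,y in((203,433),(296,395),(352,468),(258,508),(278,456))])
# depth map top
o=[]
for u in range(284,299):
  for v in range(247,262):
    p=dep(s,u,v)
    if p[2]>.125:o.append(p)
o=np.array(o);print(len(o),o.mean(0),o.min(0),o.max(0))
```

```text
cross [array([0.5626, 0.0433]), array([0.5607, 0.0445]), array([0.5596, 0.0452])] (array([0.5615625 , 0.04293731, 0.03829781]), np.float64(0.0014203470470557265)) (array([0.56211928, 0.04319739, 0.04269848]), np.float64(0.0020519315975702818))
[array([0.5625, 0.0433, 0.0397]), array([0.5607, 0.0447, 0.0402]), array([0.5585, 0.0468, 0.0381])]
mark [array([0.5488, 0.0053]), array([0.5449, 0.0093]), array([0.547 , 0.0068])] (array([0.54643311, 0.00369432, 0.02858375]), np.float64(0.002407943857579192)) (array([0.54867265, 0.00542461, 0.0357774 ]), np.float64(0.001174134225146958))
[array([0.5487, 0.0051, 0.0334]), array([0.5449, 0.0093, 0.034 ]), array([0.5505, 0.0021, 0.04  ])]
rail pt [0.63463815 0.02623197 0.04      ]
dial c [ 5.22054625e-01 -3.49492791e-04  3.40000000e-02]
skirt [ 5.22706407e-01 -1.32767066e-04  4.10000000e-02]
ptr [array([0.5207, 0.0211, 0.069 ]), array([ 0.5209, -0.0026,  0.069 ]), array([ 0.5227, -0.0233,  0.069 ]), array([0.5304, 0.0272, 0.069 ])]
punchtop [0.4794864  0.26473064 0.136     ] [0.4794308  0.2650455  0.13486533] blk [array([0.5201, 0.2612, 0.056 ]), array([0.4699, 0.2307, 0.056 ]), array([0.4396, 0.278 , 0.056 ]), array([0.4887, 0.3071, 0.056 ]), array([0.479 , 0.2733, 0.056 ])]
59 [0.4807921  0.27735744 0.14275461] [0.47306872 0.25979934 0.12505341] [0.49448456 0.7599822  0.67927603]
```

Emit:
arm_command --series '[0, -35, 0, 0, 0, 0, 0, 0, -35, 0, 0, 0, 0, 0, 0, -32, 0, 0, 0, 0, 0, 0, 0, 0, 0, 0, 0, 0]' --newtons 40

```text
time_s: 0.48
eef_pos: [0.5178, 0.0002, 0.2233]
tool_rot: [1.204, 1.221, -1.218]
contact_force: [-0.2, 1.0, -0.6]
gripper_width: 0.998
```

Run:
```python
from h import *
snap('wrist','w1');st()
crop('w1',130,100,380,384-20,2.4,'w1c')
```

```text
{'time_s': 0.5333, 'qpos': [-0.1431, -0.1897, 1.8558, -0.0, 1.4863, -0.1432], 'joint_vel': [0.001, 0.0519, -0.0784, 0.0026, -0.028, 0.0038], 'joint_efforts': [0.0189, -30.2435, -36.8282, -0.0156, 0.1973, -0.0167], 'eef_pos': [0.5199, 0.0, 0.2239], 'tool_rot': [1.2051, 1.2183, -1.2164], 'contact_force': [0.5873, 0.2269, 0.3385], 'moment': [-0.0012, -0.0139, 0.0174], 'gripper_width': 1.003}
```

View pics/w1.png

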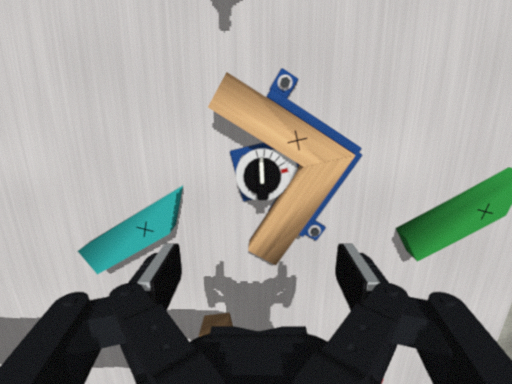

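View pics/w1c.png

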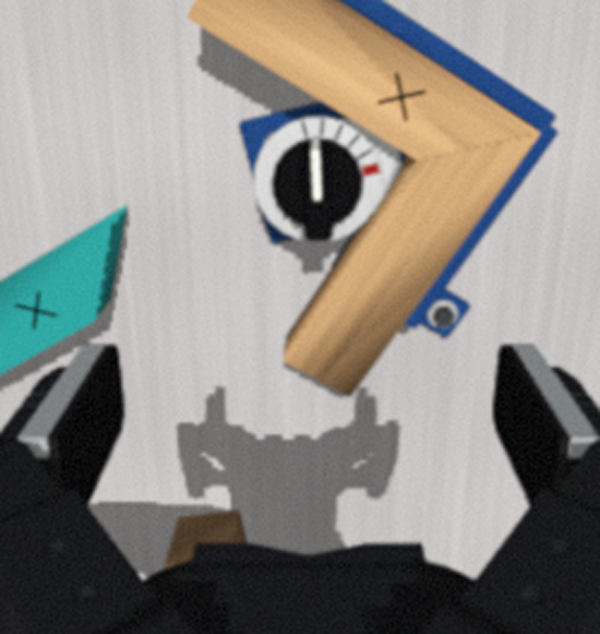

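Run:
```python
from h import *
w=load('w1'); g=lambda x,y,z: atz(w,130+x/2.4,100+y/2.4,z).round(4)
print('ptr',[g(x,y,.069) for x,y in((316,138),(317.5,200),(318,238))])
print('mark',g(371,170,.034),'cross',g(402,96,.04),'railpt',g(541,132,.04))
print('skirt', g(317.5,184,.041), g(272,184,.041),g(361.5,184,.041), g(317,140,.041))
# depth-based: points 0.06<z<0.075
Z=[]
for v in range(130,215):
  for u in range(220,310):
    p=dep(w,u,v)
    if .055<p[2]<.08: Z.append(p)
Z=np.array(Z);print(len(Z),Z.mean(0),Z.min(0),Z.max(0))
import cv2
print(cv2.minAreaRect((Z[Z[:,2]>.066][:,:2]*1000).astype(np.float32)))
```

```text
ptr [array([0.5204, 0.0274, 0.069 ]), array([ 0.5212, -0.0022,  0.069 ]), array([ 0.5215, -0.0212,  0.069 ])]
mark [0.5492 0.0048 0.034 ] cross [0.563  0.0437 0.04  ] railpt [0.6342 0.0262 0.04  ]
skirt [ 0.5212 -0.0012  0.041 ] [ 0.4978 -0.0012  0.041 ] [ 0.5439 -0.0011  0.041 ] [0.5209 0.0217 0.041 ]
465 [5.20582580e-01 1.71223592e-04 6.74634052e-02] [ 0.51285513 -0.02315076  0.05562596] [0.52796923 0.02181559 0.07046181]
((520.64697265625, -0.9204006195068359), (13.4575777053833, 44.590126037597656), 3.2454638481140137)
```

Emit:
arm_command --series '[36, 1, 1, -0.03, 0, 0, 0, 36, 0, 0, 0, 0, 0, 0, 36, 0, 0, 0, 0, 0, 0, 30, 0, 0, 0, 0, 0, 0, 0, 0, 0, 0, 0, 0, 0, 0, 0, 0, 0, 0, 0, 0]'

```text
time_s: 1.03
eef_pos: [0.5269, -0.0017, 0.0869]
tool_rot: [1.188, 1.221, -1.183]
contact_force: [-0.3, -0.9, 0.7]
gripper_width: 0.997
```

Run:
```python
from h import *
s=st();print(R.from_rotvec(s['tool_rot']).as_matrix().round(3))
```

```text
{'time_s': 1.0333, 'qpos': [-0.1447, -0.0479, 1.9658, 0.0002, 1.2197, -0.1761], 'joint_vel': [-0.0002, 0.0466, 0.0229, -0.0014, -0.009, 0.0008], 'joint_efforts': [0.0501, -29.3372, -30.7554, -0.0009, 0.0519, -0.0006], 'eef_pos': [0.5269, -0.0017, 0.0869], 'tool_rot': [1.1877, 1.2206, -1.1834], 'contact_force': [-0.2732, -0.8606, 0.7201], 'moment': [-0.0397, -0.0239, 0.0119], 'gripper_width': 0.9967}
[[ 0.004  1.     0.031]
 [-0.     0.031 -1.   ]
 [-1.     0.004  0.   ]]
```

Emit:
arm_command --series '[25, -6, -1, 0, 0, 0, 0, 15, 0, 0, 0, 0, 0, 0, 0, 0, 0, 0, 0, 0, 0, 0, 0, 0, 0, 0, 0, 0]'

```text
time_s: 1.37
eef_pos: [0.5282, -0.0018, 0.054]
tool_rot: [1.192, 1.211, -1.176]
contact_force: [0.7, -0.6, 0.9]
gripper_width: 0.999
```

Run:
```python
from h import *
s=st();print(R.from_rotvec(s['tool_rot']).as_matrix().round(3)); snap('wrist','w2')
```

```text
{'time_s': 1.3667, 'qpos': [-0.1445, -0.0061, 1.9869, 0.0003, 1.1454, -0.1761], 'joint_vel': [0.0005, 0.0011, -0.0261, -0.0022, 0.0028, 0.0018], 'joint_efforts': [0.0005, -31.023, -31.1728, -0.0005, -0.0377, -0.0002], 'eef_pos': [0.5282, -0.0018, 0.054], 'tool_rot': [1.1916, 1.2111, -1.1758], 'contact_force': [0.7248, -0.5782, 0.9474], 'moment': [-0.011, 0.0121, 0.0103], 'gripper_width': 0.9991}
[[ 0.015  0.999  0.031]
 [-0.002  0.031 -1.   ]
 [-1.     0.015  0.002]]
```

View pics/w2.png

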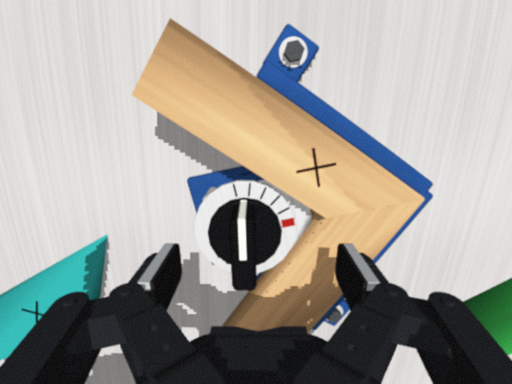

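Emit:
arm_command --series '[5, -7, -1, 0, 0, -0.015, 0, 3, -1, 0, 0, 0, 0, 0, 0, 0, 0, 0, 0, 0, 0]'

```text
time_s: 1.67
eef_pos: [0.5241, -0.0016, 0.0514]
tool_rot: [1.187, 1.215, -1.182]
contact_force: [-0.4, -0.1, -0.2]
gripper_width: 1.002
```

Run:
```python
from h import *
s=st();print(R.from_rotvec(s['tool_rot']).as_matrix().round(3)); 
w=load('w2');print(dep(w,240,225),dep(w,245,275),atz(w,242,203,.069),atz(w,242,260,.069),atz(w,245,275,.069),atz(w,317,167,.04),atz(w,425,197,.04),atz(w,288,223,.034))
Z=[]
for v in range(190,295):
  for u in range(220,270):
    p=dep(w,u,v)
    if .066<p[2]<.08: Z.append(p)
Z=np.array(Z);print(len(Z),Z.mean(0),Z.min(0),Z.max(0))
print(cv2.minAreaRect((Z[:,:2]*1000).astype(np.float32)))
```

```text
{'time_s': 1.6667, 'qpos': [-0.1437, -0.0075, 1.9933, -0.0029, 1.1466, -0.174], 'joint_vel': [0.0004, -0.0162, -0.0108, -0.0, 0.0178, 0.0018], 'joint_efforts': [-0.0137, -31.8755, -32.3686, -0.0092, -0.0705, -0.001], 'eef_pos': [0.5241, -0.0016, 0.0514], 'tool_rot': [1.1871, 1.2146, -1.1815], 'contact_force': [-0.4231, -0.0913, -0.2115], 'moment': [0.0306, 0.0266, 0.0009], 'gripper_width': 1.0019}
[[ 0.009  0.999  0.032]
 [-0.004  0.032 -0.999]
 [-1.     0.009  0.004]]
[0.51869621 0.01845926 0.06822432] [ 0.52173149 -0.01185135  0.06774794] [0.51959885 0.03076233 0.069     ] [ 0.52000435 -0.00162703  0.069     ] [ 0.52175667 -0.01099521  0.069     ] [0.5624606  0.04420663 0.04      ] [0.63290252 0.02739583 0.04      ] [0.54851252 0.00532342 0.034     ]
1668 [0.52032722 0.0008035  0.0677258 ] [ 0.51284397 -0.02298659  0.06600002] [0.52749162 0.0223888  0.06988941]
((520.1015625, -0.2543487548828125), (13.690138816833496, 45.32210922241211), 1.592689037322998)
```

Emit:
arm_command --series '[4, -4, -1.5, 0, 0, -0.01, 0, 4, -3, 0, 0, 0, 0, 0, 2, -1, 0, 0, 0, 0, 0, 0, 0, 0, 0, 0, 0, 0]'

```text
time_s: 2.0
eef_pos: [0.5164, -0.0003, 0.0422]
tool_rot: [1.183, 1.22, -1.188]
contact_force: [0.2, 0.2, -0.3]
gripper_width: 0.999
```

Emit:
arm_command --series '[-3, 4, 0, 0, 0, 0, 0, 0, 0, 0, 0, 0, 0, 0, 0, 0, 0, 0, 0, 0, 0]'

```text
time_s: 2.25
eef_pos: [0.5201, -0.0001, 0.0449]
tool_rot: [1.182, 1.221, -1.188]
contact_force: [-0.7, 0.2, -0.3]
gripper_width: 1.0
```

Emit:
arm_command --series '[0, 0, 0, 0, 0, 0, 0.5, 0, 0, 0, 0, 0, 0, 0.7, 0, 0, 0, 0, 0, 0, 1, 0, 0, 0, 0, 0, 0, 1, 0, 0, 0, 0, 0, 0, 1, 0, 0, 0, 0, 0, 0, 1, 0, 0, 0, 0, 0, 0, 1, 0, 0, 0, 0, 0, 0, 1]' --newtons 40

```text
time_s: 2.92
eef_pos: [0.5195, -0.0002, 0.0456]
tool_rot: [1.181, 1.223, -1.19]
contact_force: [-0.5, 0.8, -0.8]
gripper_width: 0.151
```

Run:
```python
from h import *
s=st();print(R.from_rotvec(s['tool_rot']).as_matrix().round(3)); snap('wrist','w3'); snap('side','s3');crop('s3',200,120,330,250,4.5,'s3c')
```

```text
{'time_s': 2.9167, 'qpos': [-0.141, -0.0016, 1.9985, -0.0056, 1.1473, -0.1704], 'joint_vel': [0.0007, -0.0024, 0.0036, -0.0009, -0.0004, 0.0004], 'joint_efforts': [0.0094, -32.0263, -32.2897, -0.0196, 0.0707, -0.0093], 'eef_pos': [0.5195, -0.0002, 0.0456], 'tool_rot': [1.1808, 1.2232, -1.1905], 'contact_force': [-0.4947, 0.7873, -0.7626], 'moment': [0.0176, -0.0903, 0.0581], 'gripper_width': 0.1507}
[[-0.003  0.999  0.032]
 [-0.005  0.032 -0.999]
 [-1.    -0.004  0.005]]
```

View pics/w3.png

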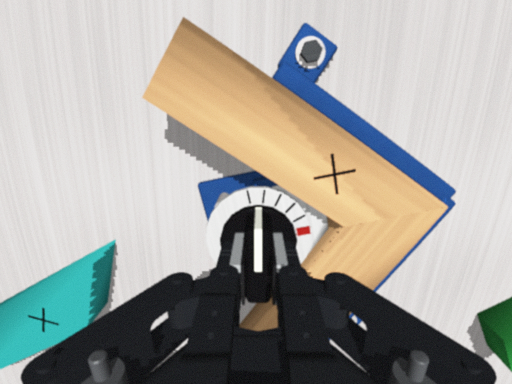

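View pics/s3c.png

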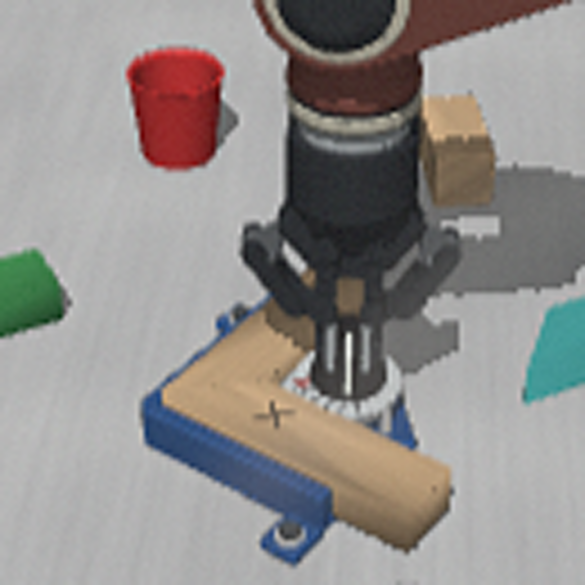

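Emit:
arm_command --series '[0, 0, 0, 0.1, 0, 0, 1, 0, 0, 0, 0.1, 0, 0, 1, 0, 0, 0, 0.1, 0, 0, 1, 0, 0, 0, 0.1, 0, 0, 1, 0, 0, 0, 0.1, 0, 0, 1, 0, 0, 0, 0, 0, 0, 1]' --newtons 60

```text
time_s: 3.52
eef_pos: [0.5199, -0.0003, 0.0457]
tool_rot: [1.555, 0.933, -1.564]
contact_force: [-1.9, 0.1, 0.9]
gripper_width: 0.148
```

```bash
cat >> h.py <<'E'
def ori():
    s=bot.read_state(); M=R.from_rotvec(s['tool_rot']).as_matrix()
    print('pos',np.round(s['eef_pos'],4),'yaw_y',round(np.degrees(np.arctan2(M[1,1],M[0,1])),2),'tilt: toolx',M[:,0].round(4),'F',np.round(s['contact_force'],2),'M',np.round(s['moment'],3),'w',round(s['gripper_width'],3),'q6',round(s['qpos'][5],3),'t',s['time_s'])
    # correction to vertical, tool frame rotvec
    d=M.T@np.array([0,0,-1.]); print('to vertical rx,ry,rz',0,round(-d[2],4),round(d[1],4)); return s,M
E
python3 -c "
from h import *
ori()"
```

```text
pos [ 5.199e-01 -3.000e-04  4.570e-02] yaw_y -28.08 tilt: toolx [-0.0025 -0.0053 -1.    ] F [-1.94  0.09  0.89] M [ 0.016  0.09  -0.069] w 0.148 q6 0.352 t 3.5167
to vertical rx,ry,rz 0 0.0059 -0.0003
```

Emit:
arm_command --series '[0, 0, 0, 0.1, 0, 0, 1, 0, 0, 0, 0.1, 0, 0, 1, 0, 0, 0, 0.1, 0, 0, 1, 0, 0, 0, 0.1, 0, 0, 1, 0, 0, 0, 0.1, 0, 0, 1, 0, 0, 0, 0.1, 0, 0, 1, 0, 0, 0, 0.1, 0, 0, 1, 0, 0, 0, 0.1, 0, 0, 1, 0, 0, 0, 0, 0, 0, 1]'

```text
time_s: 4.27
eef_pos: [0.5202, -0.0008, 0.0457]
tool_rot: [2.071, 0.275, -2.078]
contact_force: [-0.6, 0.2, 1.2]
gripper_width: 0.15
```

Run:
```python
from h import *
ori(); s=snap('wrist','w4');st();
crop('w4',100,50,400,275,2.6,'w4c')
```

```text
pos [ 0.5202 -0.0008  0.0457] yaw_y -74.55 tilt: toolx [-0.0022 -0.0068 -1.    ] F [-0.57  0.19  1.15] M [0.071 0.073 0.07 ] w 0.15 q6 1.163 t 4.2667
to vertical rx,ry,rz 0 0.004 -0.0059
{'time_s': 4.3167, 'qpos': [-0.1409, -0.0007, 1.9976, -0.0077, 1.1459, 1.1605], 'joint_vel': [0.001, -0.0016, -0.0003, -0.0008, 0.0006, -0.022], 'joint_efforts': [0.066, -31.6652, -31.8562, 0.021, -0.1655, 0.3078], 'eef_pos': [0.5202, -0.0008, 0.0457], 'tool_rot': [2.0697, 0.2776, -2.0761], 'contact_force': [-0.2332, 0.7607, 0.1607], 'moment': [0.0915, 0.1395, 0.0854], 'gripper_width': 0.1475}
```

View pics/w4c.png

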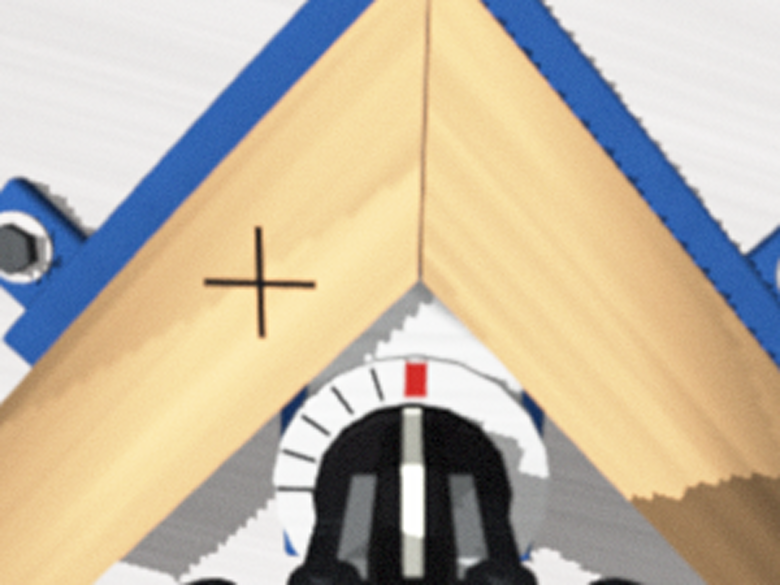

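Run:
```python
from h import *
w=load('w4'); g=lambda x,y,z: atz(w,100+x/2.6,50+y/2.6,z)
a=g(420,282,.04);b=g(428.5,0,.04);m=g(416,380,.034);p1=g(413,408,.069);p2=g(413.5,570,.069);c=g(260,283,.04)
p3=g(412.5,412,.069); p4=g(413,465,.055)
ang=lambda v:np.degrees(np.arctan2(v[1],v[0]))
print('mitre',ang(b-a),'mark',m, 'ptr top',p1,p2,ang(p1-p2),'cross',c,'inner',a)
k=np.array([.5203,-.0006,0]); print(ang(m-k),ang(a-k),ang(c-k)-33.7,ang(p1-k))
```

```text
mitre 13.93840867904795 mark [0.54818674 0.00527722 0.034     ] ptr top [0.55378002 0.00787195 0.069     ] [ 0.52133423 -0.00122663  0.069     ] 15.664760017082973 cross [0.56212455 0.04356629 0.04      ] inner [0.57128062 0.01091436 0.04      ]
11.901108432909092 12.727141340632903 12.859918323225159 14.20031827467833
```

Emit:
arm_command --series '[0, 0, 0, 0.035, 0, 0, 1, 0, 0, 0, 0, 0, 0, 1, 0, 0, 0, 0, 0, 0, 1]'

```text
time_s: 4.57
eef_pos: [0.5202, -0.0008, 0.0457]
tool_rot: [2.083, 0.254, -2.09]
contact_force: [-0.2, -0.1, 1.2]
gripper_width: 0.151
```

Run:
```python
from h import *
ori(); s=snap('wrist','w5');ori()
```

```text
pos [ 0.5202 -0.0008  0.0457] yaw_y -75.75 tilt: toolx [-0.0024 -0.0068 -1.    ] F [-0.22 -0.13  1.15] M [0.072 0.097 0.083] w 0.151 q6 1.184 t 4.5667
to vertical rx,ry,rz 0 0.004 -0.006
pos [ 0.5202 -0.0008  0.0457] yaw_y -75.78 tilt: toolx [-0.0024 -0.0068 -1.    ] F [ 0.32 -0.5   1.01] M [0.076 0.133 0.158] w 0.148 q6 1.185 t 4.6167
to vertical rx,ry,rz 0 0.004 -0.006
```

Emit:
arm_command --series '[0, 0, 0, 0.025, 0, 0, 1, 0, 0, 0, 0, 0, 0, 1, 0, 0, 0, 0, 0, 0, 0.5, 0, 0, 0, 0, 0, 0, 0, 0, 0, 0, 0, 0, 0, 0, 0, 0, 0, 0, 0, 0, 0]'

```text
time_s: 5.12
eef_pos: [0.5202, -0.0007, 0.0453]
tool_rot: [2.097, 0.23, -2.103]
contact_force: [-0.6, -0.8, 0.1]
gripper_width: 0.714
```

Emit:
arm_command --series '[0, 0, 0, 0, 0, 0, 0, 0, 0, 0, 0, 0, 0, 0, -30, 0, 0, 0, 0, 0, 0, -38, 0, 0, 0, 0, 0, 0, -38, 0, 0, 0, 0, 0, 0, 0, 0, 0, 0, 0, 0, 0]'

```text
time_s: 5.62
eef_pos: [0.5177, 0.0003, 0.1515]
tool_rot: [2.089, 0.233, -2.113]
contact_force: [0.7, -0.6, 1.6]
gripper_width: 0.999
```

Run:
```python
from h import *
s=snap('wrist','w6');ori()
crop('w6',130,50,390,275,3,'w6c')
```

```text
pos [5.160e-01 5.000e-04 1.482e-01] yaw_y -77.13 tilt: toolx [-0.0152 -0.0044 -0.9999] F [ 0.6   0.28 -0.98] M [ 0.002 -0.054 -0.066] w 1.0 q6 1.208 t 5.6667
to vertical rx,ry,rz 0 0.0158 -0.001
```

View pics/w6c.png

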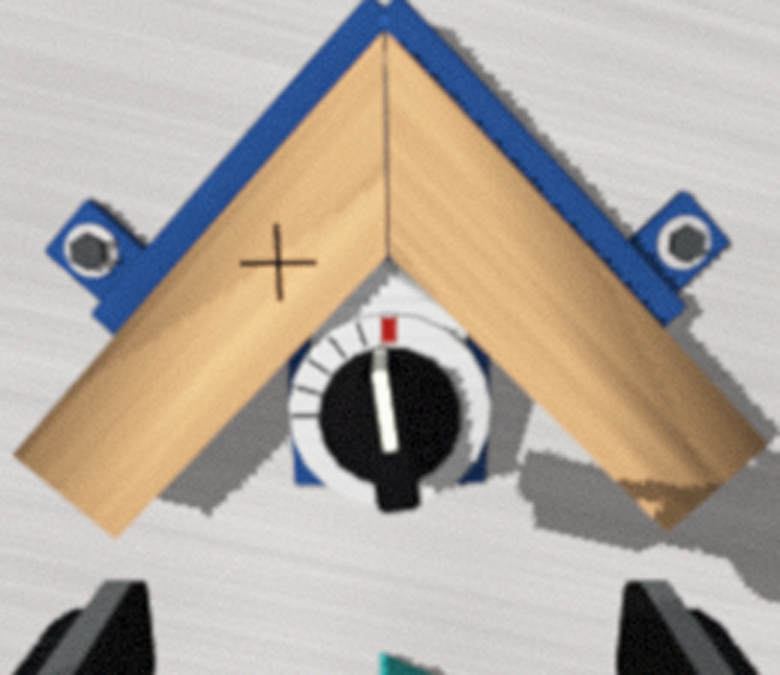

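Run:
```python
from h import *
w=load('w6'); g=lambda x,y,z: atz(w,130+x/3,50+y/3,z)
ang=lambda v:np.degrees(np.arctan2(v[1],v[0]))
p1=g(379,352,.069);p2=g(390,450,.069);p3=g(399,505,.069)
print(p1,p2,p3,ang(p1-p2),ang(p1-p3),'mitre',ang(g(384.5,35,.04)-g(388.5,257,.04)),'mark',g(389,330,.034),'cross',g(278.5,263,.04))
Z=[]
for v in range(150,230):
  for u in range(230,290):
    p=dep(w,u,v)
    if .065<p[2]<.08: Z.append(p)
Z=np.array(Z);print(len(Z),Z.mean(0))
print(cv2.minAreaRect((Z[:,:2]*1000).astype(np.float32)))
```

```text
[0.54739024 0.00803773 0.069     ] [ 0.51957301 -0.00156501  0.069     ] [ 0.50314407 -0.00812893  0.069     ] 19.04509843892777 20.07129202293891 mitre 13.99787659887579 mark [0.54770479 0.00491084 0.034     ] cross [0.56162871 0.04313492 0.04      ]
713 [ 0.5214472  -0.00117195  0.06778042]
((521.2203979492188, -1.175638198852539), (44.625335693359375, 13.884626388549805), 20.788475036621094)
```

Emit:
arm_command --series '[30, 0, 0, -0.06, 0.015, 0, 0, 35, 0, 0, -0.06, 0, 0, 0, 10, 0, 0, 0, 0, 0, 0, 0, 0, 0, 0, 0, 0, 0, 0, 0, 0, 0, 0, 0, 0]'

```text
time_s: 6.08
eef_pos: [0.5165, 0.0003, 0.0717]
tool_rot: [2.035, 0.355, -2.029]
contact_force: [0.5, 0.3, -0.5]
gripper_width: 0.999
```

```bash
cat >> h.py <<'E'
def to(P):
    s,M=ori(); print('shift tool mm',(M.T@(np.array(P)-s['eef_pos'])*1000).round(1))
E
python3 -c "
from h import *
to([.5208,-.0009,.0455])"
```

```text
pos [5.165e-01 3.000e-04 7.170e-02] yaw_y -70.11 tilt: toolx [ 0.0031 -0.001  -1.    ] F [ 0.45  0.27 -0.49] M [-0.067  0.033  0.009] w 0.999 q6 1.081 t 6.0833
to vertical rx,ry,rz 0 -0.0026 -0.002
shift tool mm [26.2  2.5 -3.6]
```

Emit:
arm_command --series '[14, 2.5, -3.6, 0, 0, 0, 0, 11, 0, 0, 0, 0, 0, 0, 0, 0, 0, 0, 0, 0, 0, 0, 0, 0, 0, 0, 0, 0]'

```text
time_s: 6.42
eef_pos: [0.5225, -0.001, 0.0486]
tool_rot: [2.039, 0.351, -2.028]
contact_force: [-0.3, -0.1, 0.3]
gripper_width: 1.0
```

```bash
python3 -c "
from h import *
to([.5208,-.0009,.0455])"
```

```text
pos [ 0.5225 -0.001   0.0486] yaw_y -70.29 tilt: toolx [ 0.0056 -0.0013 -1.    ] F [-0.27 -0.13  0.3 ] M [0.023 0.017 0.034] w 1.0 q6 1.083 t 6.4167
to vertical rx,ry,rz 0 -0.0049 -0.0031
shift tool mm [ 3.1 -0.7  1.6]
```

Emit:
arm_command --series '[3, -0.7, 1.6, 0, -0.005, -0.003, 0.4, 0, 0, 0, 0, 0, 0, 0.7, 0, 0, 0, 0, 0, 0, 1, 0, 0, 0, 0, 0, 0, 1, 0, 0, 0, 0, 0, 0, 1, 0, 0, 0, 0, 0, 0, 1, 0, 0, 0, 0, 0, 0, 1, 0, 0, 0, 0, 0, 0, 1]' --newtons 60

```text
time_s: 7.08
eef_pos: [0.5223, -0.0, 0.0493]
tool_rot: [2.039, 0.354, -2.031]
contact_force: [0.1, -0.9, -1.1]
gripper_width: 0.146
```

```bash
python3 -c "
from h import *
to([.5208,-.0009,.0455]);snap('wrist','w7')
crop('w7',100,50,400,275,2.6,'w7c')"
```

```text
pos [ 0.5223 -0.      0.0493] yaw_y -70.32 tilt: toolx [ 0.0037  0.0013 -1.    ] F [ 0.07 -0.91 -1.07] M [-0.083 -0.078  0.013] w 0.146 q6 1.083 t 7.0833
to vertical rx,ry,rz 0 -0.0039 -0.0
shift tool mm [3.8 0.3 1.7]
```

View pics/w7c.png

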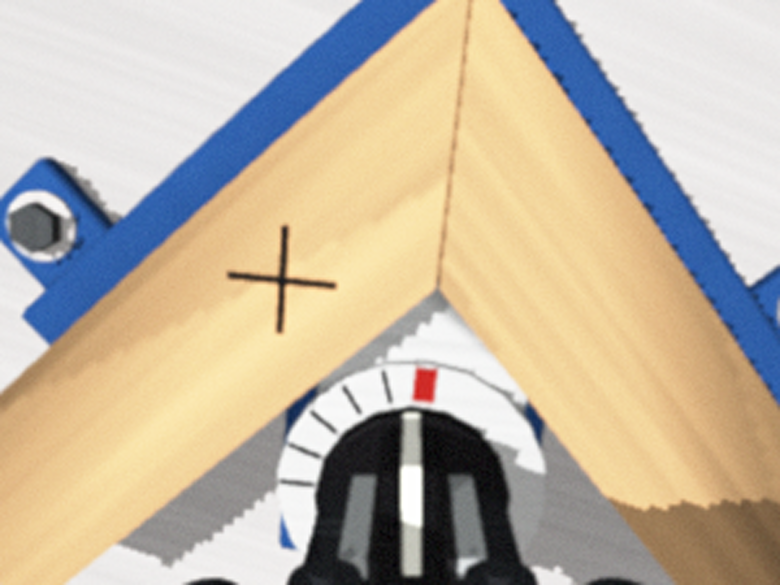

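Emit:
arm_command --series '[0, 0, 0, 0.06, 0, 0, 1, 0, 0, 0, 0.06, 0, 0, 1, 0, 0, 0, 0.03, 0, 0, 1, 0, 0, 0, 0, 0, 0, 1, 0, 0, 0, 0, 0, 0, 1]'

```text
time_s: 7.55
eef_pos: [0.5225, -0.0005, 0.0493]
tool_rot: [2.125, 0.202, -2.117]
contact_force: [0.4, 1.6, 0.1]
gripper_width: 0.148
```

```bash
python3 -c "
from h import *
ori();snap('wrist','w8')
crop('w8',100,50,400,275,2.6,'w8c')"
```

```text
pos [ 5.225e-01 -5.000e-04  4.930e-02] yaw_y -79.07 tilt: toolx [ 4.1e-03 -6.0e-04 -1.0e+00] F [0.44 1.57 0.11] M [0.016 0.081 0.121] w 0.148 q6 1.237 t 7.55
to vertical rx,ry,rz 0 -0.0039 -0.0013
```

Emit:
arm_command --series '[0, 0, 0, 0, 0, 0, 0.82, 0, 0, 0, 0, 0, 0, 0.82, 0, 0, 0, 0, 0, 0, 0.8, 0, 0, 0, 0, 0, 0, 0.78, 0, 0, 0, 0, 0, 0, 0.76]'

```text
time_s: 8.02
eef_pos: [0.5222, -0.0005, 0.0492]
tool_rot: [2.125, 0.203, -2.117]
contact_force: [0.3, -0.3, 0.5]
gripper_width: 0.24
```

```bash
python3 -c "
from h import *
ori();snap('wrist','w9')
crop('w9',100,50,400,275,2.6,'w9c')"
```

```text
pos [ 5.222e-01 -5.000e-04  4.920e-02] yaw_y -79.05 tilt: toolx [ 3.5e-03 -1.0e-04 -1.0e+00] F [ 0.32 -0.27  0.51] M [-0.021 -0.015 -0.038] w 0.24 q6 1.236 t 8.0167
to vertical rx,ry,rz 0 -0.0034 -0.0007
```

View pics/w8c.png

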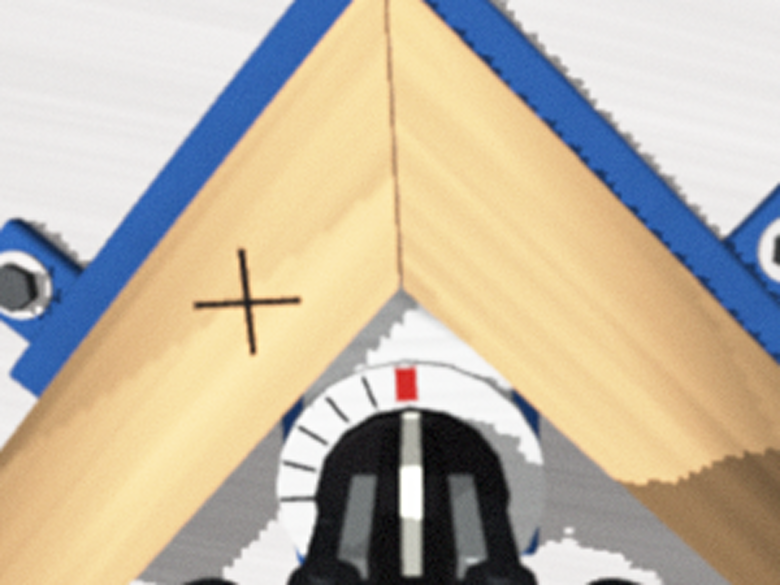

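View pics/w9c.png

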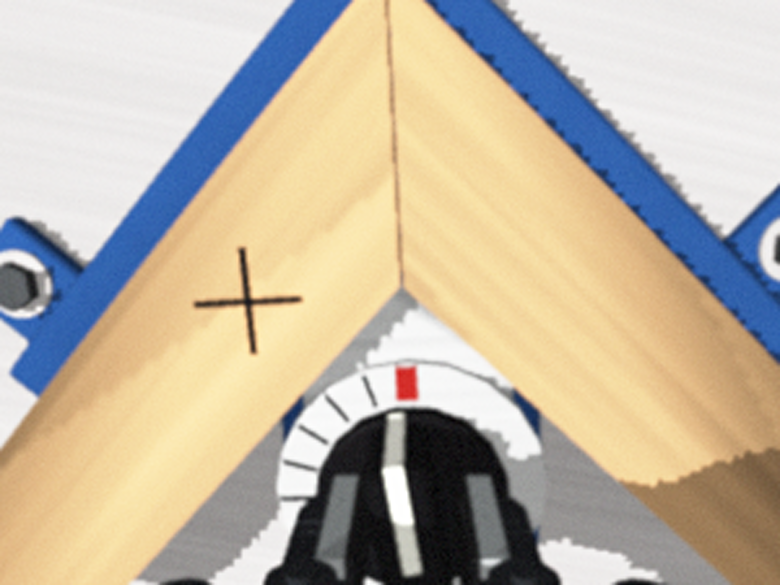

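Run:
```python
from h import *
ang=lambda v:np.degrees(np.arctan2(v[1],v[0]))
for f,a,b in (('w8',(411.5,412),(411.5,570)),('w9',(396.5,414),(411,572))):
    w=load(f); g=lambda x,y,z: atz(w,100+x/2.6,50+y/2.6,z)
    p=g(*a,.069);q=g(*b,.069); print(f,ang(p-q),p,q)
w=load('w9')
Z=[]
for v in range(190,300):
  for u in range(225,285):
    p=dep(w,u,v)
    if .066<p[2]<.072: Z.append(p)
Z=np.array(Z);print(len(Z),cv2.minAreaRect((Z[:,:2]*1000).astype(np.float32)))
```

```text
w8 10.93882214101209 [0.5542629  0.00527367 0.069     ] [ 0.52103517 -0.00114834  0.069     ]
w9 15.502089140520223 [0.55317876 0.00800577 0.069     ] [ 0.52041888 -0.00108063  0.069     ]
1891 ((521.3698120117188, 2.1404876708984375), (43.10471725463867, 29.761783599853516), 4.440409183502197)
```

```bash
python3 - <<'E'
from h import *
ang=lambda v:np.degrees(np.arctan2(v[1],v[0]))
for f,a,b in (('w8',(411,465),(411.5,518)),('w9',(393,466),(404,524)),('w9',(393,466),(412,574))):
    w=load(f); g=lambda x,y,z: atz(w,100+x/2.6,50+y/2.6,z)
    p=g(*a,.069);q=g(*b,.069); print(f,ang(p-q),p,q, ang(p-[.521,-.001,0]),ang(q-[.521,-.001,0]))
E
python3 -c "
from h import *
crop('w9',200,190,310,290,7,'w9d')"
```

```text
w8 11.420734601743101 [0.54368239 0.00332589 0.069     ] [0.53257119 0.0010813  0.069     ] 10.797553213574501 10.196700328934678
w9 20.343055732623927 [0.54266998 0.00671995 0.069     ] [0.53084618 0.00233609 0.069     ] 19.608484865975246 18.717440120127677
w9 19.63198803993705 [0.54266998 0.00671995 0.069     ] [ 0.51999936 -0.00136696  0.069     ] 19.608484865975246 -159.86072036883894
```

View pics/w9d.png

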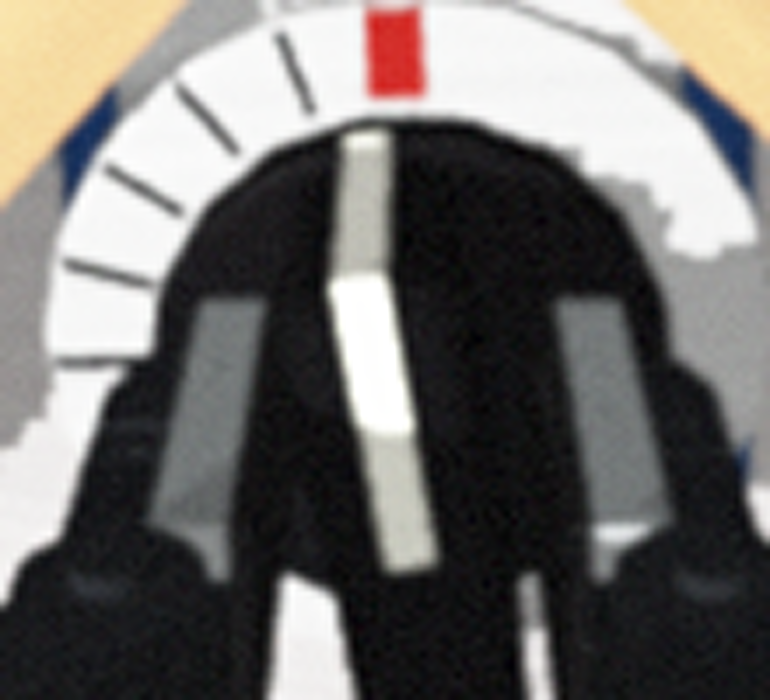

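Emit:
arm_command --series '[0, 0, 0, 0, 0, 0, 1, 0, 0, 0, 0, 0, 0, 1, 0, 0, 0, 0, 0, 0, 1, 0, 0, 0, 0.08, 0, 0, 1, 0, 0, 0, 0.08, 0, 0, 1, 0, 0, 0, 0, 0, 0, 1, 0, 0, 0, 0, 0, 0, 1]'

```text
time_s: 8.65
eef_pos: [0.5222, -0.0008, 0.0495]
tool_rot: [2.209, 0.032, -2.202]
contact_force: [-0.5, 1.1, 0.5]
gripper_width: 0.146
```

```bash
python3 -c "
from h import *
st();ori()"
```

```text
{'time_s': 8.65, 'qpos': [-0.1435, -0.0053, 1.9948, -0.0014, 1.1487, 1.3972], 'joint_vel': [0.0015, 0.0006, -0.0005, -0.0002, 0.0009, 0.0052], 'joint_efforts': [-0.5392, -31.7474, -32.2352, -0.0198, -0.1873, 0.3709], 'eef_pos': [0.5222, -0.0008, 0.0495], 'tool_rot': [2.2085, 0.0319, -2.2016], 'contact_force': [-0.5244, 1.0624, 0.5408], 'moment': [0.1616, 0.1012, 0.2821], 'gripper_width': 0.1456}
pos [ 0.5222 -0.0008  0.0495] yaw_y -88.24 tilt: toolx [ 0.0032 -0.0018 -1.    ] F [-0.52  1.06  0.54] M [0.162 0.101 0.282] w 0.146 q6 1.397 t 8.65
to vertical rx,ry,rz 0 -0.0031 -0.0019
```

Emit:
arm_command --series '[0, 0, 0, 0, 0, 0, 0.82, 0, 0, 0, 0, 0, 0, 0.82, 0, 0, 0, 0, 0, 0, 0.8, 0, 0, 0, 0, 0, 0, 0.76, 0, 0, 0, 0, 0, 0, 0.7]'

```text
time_s: 9.07
eef_pos: [0.5218, -0.0005, 0.0491]
tool_rot: [2.206, 0.037, -2.201]
contact_force: [-1.1, 0.2, 0.2]
gripper_width: 0.298
```

```bash
python3 -c "
from h import *
ori();snap('wrist','w10')
crop('w10',200,190,310,290,7,'w10d')"
```

```text
pos [ 5.218e-01 -5.000e-04  4.910e-02] yaw_y -88.04 tilt: toolx [ 2.1e-03 -9.0e-04 -1.0e+00] F [-1.12  0.21  0.23] M [-0.048  0.001 -0.014] w 0.298 q6 1.394 t 9.0667
to vertical rx,ry,rz 0 -0.0021 -0.001
```

View pics/w10d.png

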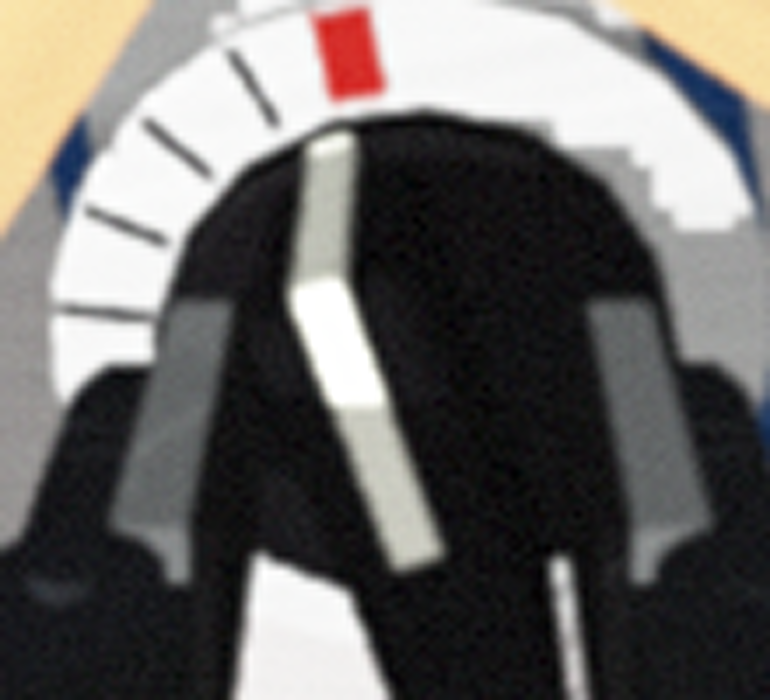

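Run:
```python
from h import *
ang=lambda v:np.degrees(np.arctan2(v[1],v[0]))
for f,foot,top,m in (('w10',(329,140),(320,285),(349,55)),('w9',(368,138),(360,278),(396,52))):
    w=load(f); g=lambda x,y,z: atz(w,200+x/7,190+y/7,z)
    k=np.array([.5208,-.001,0])
    for n,p in(('foot',g(*foot,.041)),('top',g(*top,.069)),('mark',g(*m,.034))): print(f,n,p.round(4),ang(p-k).round(1),np.hypot(*(p-k)[:2]).round(4))
```

```text
w10 foot [0.5427 0.0066 0.041 ] 19.2 0.0232
w10 top [0.5423 0.0062 0.069 ] 18.5 0.0227
w10 mark [0.5481 0.0053 0.034 ] 12.9 0.028
w9 foot [0.5426 0.0065 0.041 ] 19.0 0.023
w9 top [0.5424 0.0065 0.069 ] 19.2 0.0229
w9 mark [0.5483 0.0052 0.034 ] 12.7 0.0282
```

Emit:
arm_command --series '[0, 0, 0, 0, 0, 0, 1, 0, 0, 0, 0, 0, 0, 1, 0, 0, 0, 0, 0, 0, 1, 0, 0, 0, 0, 0, 0, 1, 0, 0, 0, 0.04, 0, 0, 1, 0, 0, 0, 0, 0, 0, 1, 0, 0, 0, 0, 0, 0, 1, 0, 0, 0, 0, 0, 0, 1, 0, 0, 0, 0, 0, 0, 1, 0, 0, 0, 0, 0, 0, 1, 0, 0, 0, 0, 0, 0, 1, 0, 0, 0, 0, 0, 0, 1]'

```text
time_s: 10.12
eef_pos: [0.5227, -0.0009, 0.0497]
tool_rot: [2.225, -0.003, -2.216]
contact_force: [-0.4, 0.0, -0.7]
gripper_width: 0.147
```

```bash
python3 -c "
from h import *
st();ori()
snap('wrist','w11')
crop('w11',100,50,400,275,2.6,'w11c')"
```

```text
{'time_s': 10.1167, 'qpos': [-0.1433, -0.0052, 1.9944, -0.0018, 1.148, 1.4286], 'joint_vel': [-0.0004, 0.0015, 0.0007, -0.0004, -0.0009, -0.0005], 'joint_efforts': [-0.4263, -31.9509, -32.1373, 0.0391, -0.0515, 0.3403], 'eef_pos': [0.5227, -0.0009, 0.0497], 'tool_rot': [2.225, -0.0029, -2.2159], 'contact_force': [-0.3617, 0.0358, -0.6506], 'moment': [0.0969, -0.0402, 0.3733], 'gripper_width': 0.1471}
pos [ 0.5227 -0.0009  0.0497] yaw_y -90.02 tilt: toolx [ 0.0041 -0.0023 -1.    ] F [-0.36  0.04 -0.65] M [ 0.097 -0.04   0.373] w 0.147 q6 1.429 t 10.1167
to vertical rx,ry,rz 0 -0.0041 -0.0023
```

Emit:
arm_command --series '[0, 0, 0, -0.05, 0, 0, 1, 0, 0, 0, -0.05, 0, 0, 1, 0, 0, 0, 0, 0, 0, 1, 0, 0, 0, 0, 0, 0, 1]'

```text
time_s: 10.5
eef_pos: [0.5226, -0.0006, 0.0496]
tool_rot: [2.172, 0.109, -2.164]
contact_force: [-0.2, 0.6, -0.0]
gripper_width: 0.144
```

```bash
python3 -c "
from h import *
st();ori()"
```

```text
{'time_s': 10.5, 'qpos': [-0.1432, -0.0053, 1.9945, -0.0009, 1.148, 1.3255], 'joint_vel': [-0.0003, 0.0004, -0.0009, 0.0001, -0.0012, -0.0068], 'joint_efforts': [-0.5032, -31.888, -32.1636, 0.0564, -0.0357, 0.3452], 'eef_pos': [0.5226, -0.0006, 0.0496], 'tool_rot': [2.1724, 0.1094, -2.1636], 'contact_force': [-0.2169, 0.5647, -0.0487], 'moment': [0.0944, 0.0885, 0.3532], 'gripper_width': 0.1436}
pos [ 0.5226 -0.0006  0.0496] yaw_y -84.13 tilt: toolx [ 0.0041 -0.0015 -1.    ] F [-0.22  0.56 -0.05] M [0.094 0.088 0.353] w 0.144 q6 1.326 t 10.5
to vertical rx,ry,rz 0 -0.004 -0.0019
```

View pics/w11c.png

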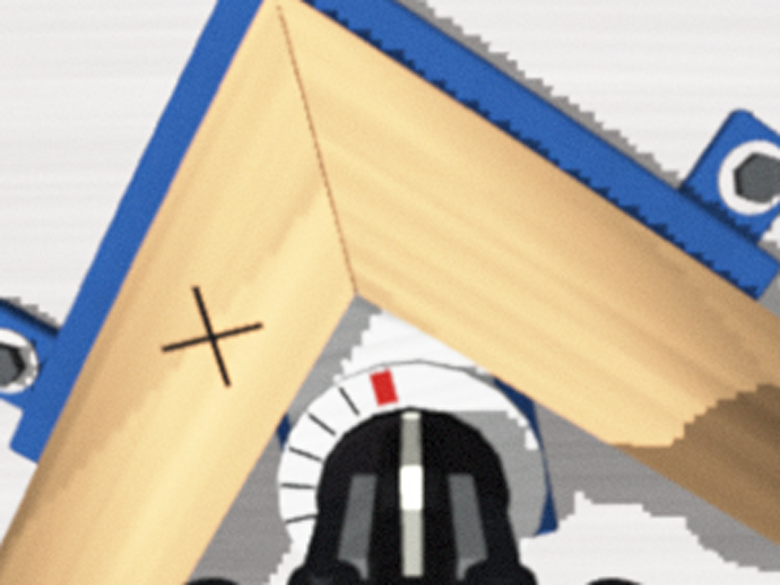

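Emit:
arm_command --series '[0, 0, 0, -0.05, 0, 0, 1, 0, 0, 0, -0.05, 0, 0, 1, 0, 0, 0, 0, 0, 0, 1]'

```text
time_s: 10.75
eef_pos: [0.5226, -0.0003, 0.0496]
tool_rot: [2.119, 0.213, -2.11]
contact_force: [0.6, 0.3, 0.2]
gripper_width: 0.146
```

```bash
python3 -c "
from h import *
ori();print(bot.read_state()['joint_efforts'])"
```

```text
pos [ 5.226e-01 -3.000e-04  4.960e-02] yaw_y -78.43 tilt: toolx [ 4.1e-03 -6.0e-04 -1.0e+00] F [0.58 0.32 0.18] M [0.035 0.01  0.349] w 0.146 q6 1.226 t 10.75
to vertical rx,ry,rz 0 -0.0039 -0.0014
[-3.56712984e-01 -3.18977487e+01 -3.21593463e+01  6.84890337e-02
 -1.72387948e-02 -1.57551002e-02]
```

Emit:
arm_command --series '[0, 0, 0, 0, 0, 0, 1]'

```text
time_s: 10.83
eef_pos: [0.5226, -0.0003, 0.0496]
tool_rot: [2.12, 0.211, -2.111]
contact_force: [0.0, 0.7, 0.5]
gripper_width: 0.148
```

```bash
python3 -c "
from h import *
ori();print(bot.read_state()['joint_efforts'])"
```

```text
pos [ 5.226e-01 -3.000e-04  4.960e-02] yaw_y -78.53 tilt: toolx [ 4.1e-03 -6.0e-04 -1.0e+00] F [0.   0.74 0.51] M [ 0.128 -0.042  0.292] w 0.148 q6 1.228 t 10.8333
to vertical rx,ry,rz 0 -0.0039 -0.0014
[-4.72505931e-01 -3.18806434e+01 -3.21691453e+01  3.17185906e-03
 -4.37802798e-02  2.51747472e-01]
```

Emit:
arm_command --series '[0, 0, 0, -0.025, 0, 0, 1, 0, 0, 0, 0, 0, 0, 1, 0, 0, 0, 0, 0, 0, 1]'

```text
time_s: 11.08
eef_pos: [0.5225, -0.0002, 0.0496]
tool_rot: [2.107, 0.236, -2.098]
contact_force: [-0.6, 0.1, 0.3]
gripper_width: 0.147
```

```bash
python3 -c "
from h import *
ori();print(bot.read_state()['joint_efforts'])"
```

```text
pos [ 5.225e-01 -2.000e-04  4.960e-02] yaw_y -77.18 tilt: toolx [ 4.1e-03 -3.0e-04 -1.0e+00] F [-0.6   0.11  0.32] M [0.086 0.051 0.287] w 0.147 q6 1.204 t 11.0833
to vertical rx,ry,rz 0 -0.0039 -0.0011
[ -0.52435812 -31.86349869 -32.17357635  -0.03961036  -0.05568585
   0.26275984]
```

Emit:
arm_command --series '[0, 0, 0, -0.03, 0, 0, 1, 0, 0, 0, 0, 0, 0, 1, 0, 0, 0, 0, 0, 0, 1, 0, 0, 0, 0, 0, 0, 1]'

```text
time_s: 11.42
eef_pos: [0.5225, -0.0001, 0.0496]
tool_rot: [2.091, 0.264, -2.083]
contact_force: [0.2, -0.4, 0.8]
gripper_width: 0.153
```

```bash
python3 -c "
from h import *
ori();print(bot.read_state()['joint_efforts'])"
```

```text
pos [ 5.225e-01 -1.000e-04  4.960e-02] yaw_y -75.57 tilt: toolx [ 0.0041  0.     -1.    ] F [ 0.15 -0.39  0.77] M [0.155 0.062 0.292] w 0.153 q6 1.176 t 11.4167
to vertical rx,ry,rz 0 -0.0039 -0.001
[ -0.53570442 -31.85028434 -32.17971683  -0.06381475  -0.06692056
   0.23434172]
```

Emit:
arm_command --series '[0, 0, 0, -0.03, 0, 0, 1, 0, 0, 0, 0, 0, 0, 1, 0, 0, 0, 0, 0, 0, 1, 0, 0, 0, 0, 0, 0, 1]'

```text
time_s: 11.75
eef_pos: [0.5225, -0.0001, 0.0496]
tool_rot: [2.076, 0.291, -2.067]
contact_force: [-0.4, 0.5, -0.1]
gripper_width: 0.147
```

```bash
python3 -c "
from h import *
ori();print(bot.read_state()['joint_efforts'])"
```

```text
pos [ 5.225e-01 -1.000e-04  4.960e-02] yaw_y -73.99 tilt: toolx [ 4.e-03  3.e-04 -1.e+00] F [-0.38  0.48 -0.13] M [0.211 0.043 0.227] w 0.147 q6 1.148 t 11.75
to vertical rx,ry,rz 0 -0.0039 -0.0008
[ -0.53318018 -31.84246659 -32.18328953  -0.0843051   -0.07333744
   0.20635371]
```

Emit:
arm_command --series '[0, 0, 0, -0.03, 0, 0, 1, 0, 0, 0, 0, 0, 0, 1, 0, 0, 0, 0, 0, 0, 1, 0, 0, 0, 0, 0, 0, 1]'

```text
time_s: 12.08
eef_pos: [0.5225, 0.0, 0.0496]
tool_rot: [2.06, 0.318, -2.052]
contact_force: [0.3, 1.7, 0.4]
gripper_width: 0.149
```

```bash
python3 -c "
from h import *
ori();print(bot.read_state()['joint_efforts'])
snap('wrist','w12')
crop('w12',100,50,400,275,2.6,'w12c')"
```

```text
pos [0.5225 0.     0.0496] yaw_y -72.42 tilt: toolx [ 3.9e-03  6.0e-04 -1.0e+00] F [0.31 1.68 0.39] M [0.092 0.079 0.219] w 0.149 q6 1.12 t 12.0833
to vertical rx,ry,rz 0 -0.0039 -0.0006
[ -0.5353074  -31.83205247 -32.18746305  -0.10466606  -0.08048482
   0.17858276]
```

View pics/w12c.png

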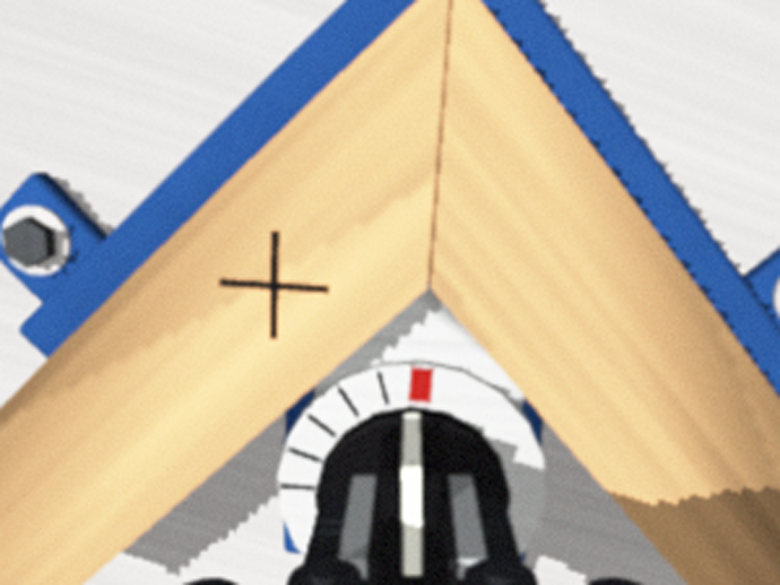

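Emit:
arm_command --series '[0, 0, 0, 0, 0, 0, 0.84, 0, 0, 0, 0, 0, 0, 0.82, 0, 0, 0, 0, 0, 0, 0.8, 0, 0, 0, 0, 0, 0, 0.76]' --newtons 20

```text
time_s: 12.47
eef_pos: [0.5225, -0.0003, 0.0495]
tool_rot: [2.061, 0.315, -2.053]
contact_force: [0.0, -0.2, 0.3]
gripper_width: 0.237
```

```bash
python3 -c "
from h import *
ori();print(bot.read_state()['joint_efforts']);snap('wrist','w13')
crop('w13',200,190,310,290,7,'w13d')"
```

```text
pos [ 5.225e-01 -3.000e-04  4.950e-02] yaw_y -72.54 tilt: toolx [ 4.e-03 -1.e-04 -1.e+00] F [ 0.04 -0.17  0.34] M [ 0.019  0.007 -0.033] w 0.237 q6 1.122 t 12.4667
to vertical rx,ry,rz 0 -0.0038 -0.0013
[ 2.09054252e-02 -3.18681836e+01 -3.20893908e+01  3.64415813e-03
 -1.24864033e-02 -2.04084870e-03]
```

View pics/w13d.png

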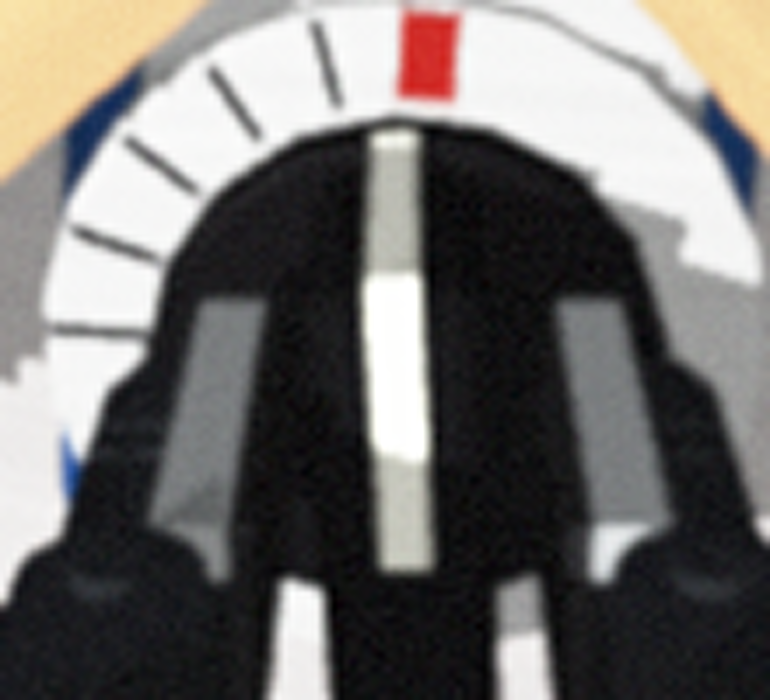

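Emit:
arm_command --series '[0, 0, 0, 0, 0, 0, 0, 0, 0, 0, 0, 0, 0, 0, 0, 0, 0, 0, 0, 0, 0, -25, 0, 0, -0.02, 0, 0, 0, -35, 0, 0, -0.12, 0, 0, 0, -35, 0, 0, -0.12, 0, 0, 0, -35, 0, 0, -0.12, 0, 0, 0, -20, 0, 0, -0.12, 0, 0, 0, 0, 0, 0, -0.12, 0, 0, 0, 0, 0, 0, -0.12, 0, 0, 0, 0, 0, 0, -0.12, 0, 0, 0, 0, 0, 0, -0.12, 0, 0, 0]'

```text
time_s: 13.52
eef_pos: [0.5212, -0.0005, 0.2075]
tool_rot: [1.391, 1.079, -1.387]
contact_force: [0.1, 0.2, 0.2]
gripper_width: 1.003
```

```bash
python3 -c "
from h import *
to([.48,.17,.2]);snap('wrist','w14');snap('side','s14')
crop('w14',130,100,380,340,2.4,'w14c')
crop('s14',220,165,320,310,4,'s14c')"
```

```text
pos [ 5.212e-01 -5.000e-04  2.075e-01] yaw_y -14.24 tilt: toolx [ 3.4e-03 -4.0e-04 -1.0e+00] F [0.06 0.18 0.21] M [-0.04   0.008 -0.027] w 1.003 q6 0.105 t 13.5167
to vertical rx,ry,rz 0 -0.0005 -0.0034
shift tool mm [   7.3  -81.9 -155.2]
```

View pics/w14.png

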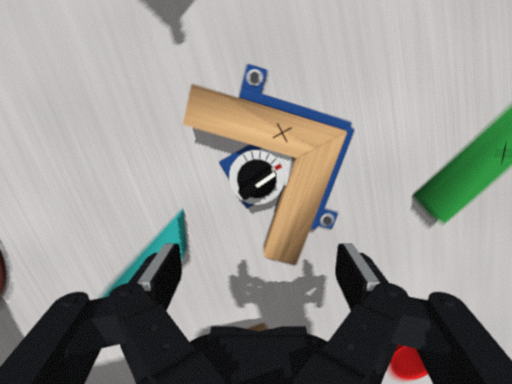

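View pics/s14c.png

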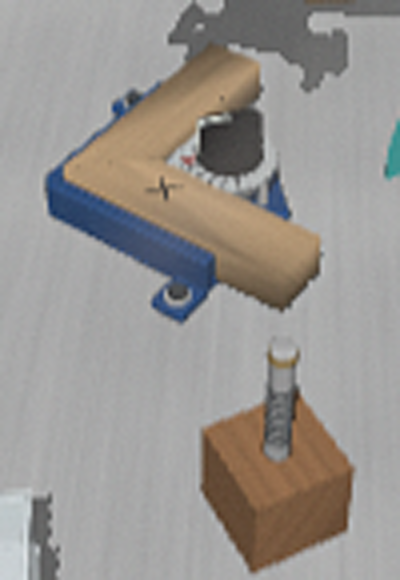

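```bash
python3 -c "
from h import *
crop('w14',210,130,310,220,7,'w14d')"
```

```text
(no output)
```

View pics/w14d.png

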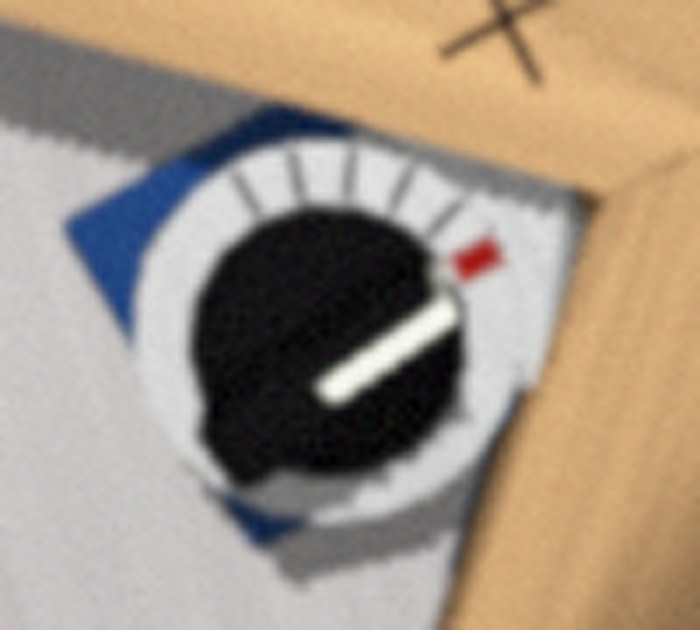

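Run:
```python
from h import *
ang=lambda v:np.degrees(np.arctan2(v[1],v[0]))
w=load('w14'); g=lambda x,y,z: atz(w,210+x/7,130+y/7,z)
a,b=g(330,393,.069),g(447,312,.069);f=g(440,270,.041);m=g(479,258,.034)
k=np.array([.5208,-.001,0])
print(ang(b-a),a,b,ang(b-k),ang(f-k),ang(m-k),m)
Z=[]
for v in range(150,215):
  for u in range(225,290):
    p=dep(w,u,v)
    if .065<p[2]<.08: Z.append(p)
Z=np.array(Z);print(len(Z),cv2.minAreaRect((Z[:,:2]*1000).astype(np.float32)))
```

```text
21.409198450173893 [ 0.52102815 -0.00189493  0.069     ] [0.54149224 0.00612865 0.069     ] 19.009265176988443 19.63795312632051 12.876590722094544 [0.54907366 0.00546338 0.034     ]
487 ((521.0704345703125, -1.271291732788086), (45.02686309814453, 13.792581558227539), 20.41205406188965)
```

Emit:
arm_command --series '[0, -25, -36, -0.08, 0, 0, 0, 0, -20, -36, -0.08, 0, 0, 0, 0, -10, -36, -0.08, 0, 0, 0, 0, -5, -36, 0, 0, 0, 0, 0, 0, 0, 0, 0, 0, 0, 0, 0, 0, 0, 0, 0, 0]'

```text
time_s: 14.12
eef_pos: [0.481, 0.1544, 0.2059]
tool_rot: [1.232, 1.192, -1.23]
contact_force: [0.5, -0.6, -0.1]
gripper_width: 1.0
```

```bash
python3 -c "
from h import *
to([.48,.17,.2]);snap('wrist','w15');snap('side','s15');snap('scene','c15')
crop('c15',200,120,310,250,4.5,'c15c')
crop('s15',220,165,320,310,4,'s15c')"
```

```text
pos [0.481  0.1544 0.2059] yaw_y -1.74 tilt: toolx [ 2.3e-03 -8.0e-04 -1.0e+00] F [ 0.46 -0.62 -0.11] M [-0.068 -0.018 -0.031] w 1.0 q6 0.194 t 14.1167
to vertical rx,ry,rz 0 0.0008 -0.0024
shift tool mm [  5.9  -1.5 -15.5]
```

View pics/w15.png

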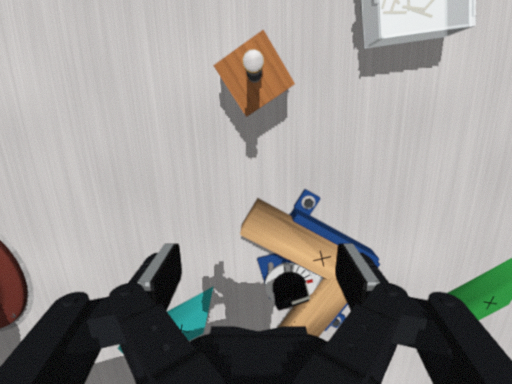

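View pics/c15c.png

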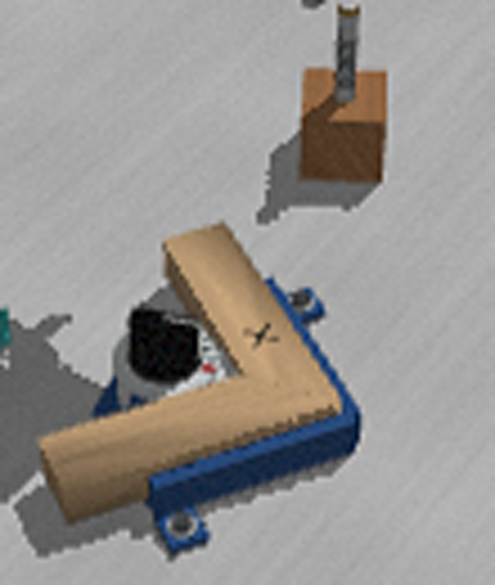

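```bash
python3 -c "
from h import *
crop('w15',250,235,360,325,6,'w15k');crop('w15',200,20,310,160,4.2,'w15p')
w=load('w15');Z=[]
for v in range(260,325):
  for u in range(255,320):
    p=dep(w,u,v)
    if .066<p[2]<.073: Z.append(p)
Z=np.array(Z);print(len(Z),cv2.minAreaRect((Z[:,:2]*1000).astype(np.float32)))
"
```

```text
277 ((520.3216552734375, -0.3172168731689453), (45.09967803955078, 13.200323104858398), 19.339027404785156)
```

View pics/w15k.png

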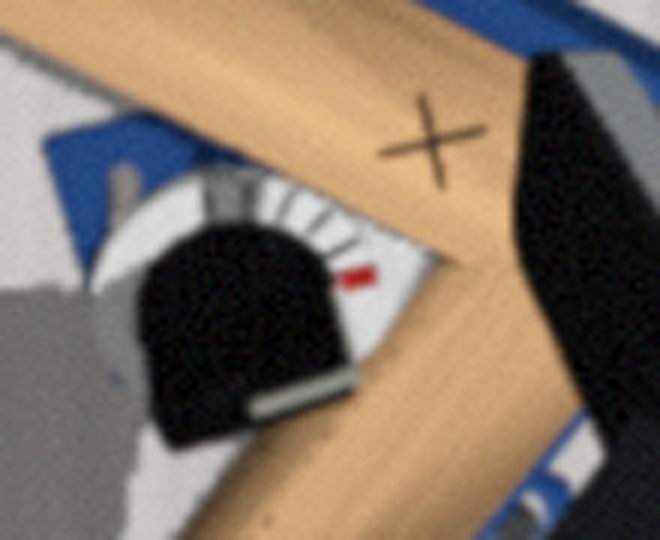

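View pics/w15p.png

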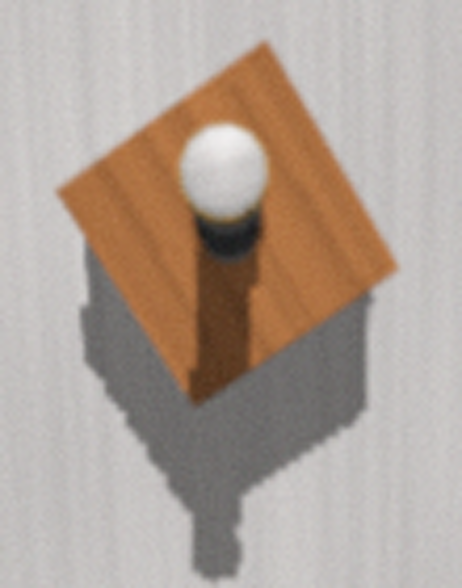

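Run:
```python
from h import *
w=load('w15');s=load('s15');c=load('c15'); g=lambda x,y,z: atz(w,200+x/4.2,20+y/4.2,z).round(4)
print('cap',g(224,170,.136)); q=[g(*p,.056) for p in((58,191),(266,42),(397,268),(195,405))]; print('blk',q,np.mean(q,0))
a=(200+224/4.2,20+170/4.2); b=(220+284.5/4,165+350/4); d=(200+348/4.5,120+11/4.5)
print(tri(ray(w,*a),ray(s,*b)),tri(ray(w,*a),ray(c,*d)),atz(s,*b,.136),atz(c,*d,.136))
print('depth cap',dep(w,*a))
print('base',g(228,238,.056))
```

```text
cap [0.4819 0.2661 0.136 ]
blk [array([0.4416, 0.2759, 0.056 ]), array([0.4918, 0.3063, 0.056 ]), array([0.5221, 0.2561, 0.056 ]), array([0.472 , 0.2255, 0.056 ])] [0.481875 0.26595  0.056   ]
(array([0.48042613, 0.26669189, 0.13226215]), np.float64(0.0027856446410023474)) (array([0.48100406, 0.26670473, 0.12867195]), np.float64(0.0019032285806660008)) [0.47913875 0.27007267 0.136     ] [0.48566087 0.25708548 0.136     ]
depth cap [0.4818401  0.26627614 0.13462821]
base [0.4816 0.264  0.056 ]
```

View pics/s15c.png

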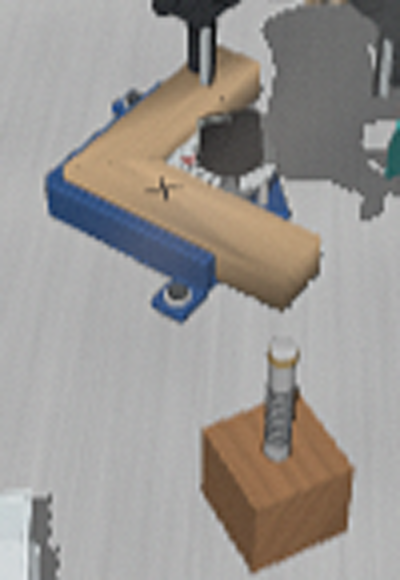

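Emit:
arm_command --series '[0, 0, -36, 0, 0, 0, 0, 0, 2, -36, 0, 0, 0, 0, 0, 2, -30, 0, 0, 0, 0, 0, 0, 0, 0, 0, 0, 0, 0, 0, 0, 0, 0, 0, 0]'

```text
time_s: 14.68
eef_pos: [0.4935, 0.25, 0.2055]
tool_rot: [1.248, 1.179, -1.247]
contact_force: [-0.1, -0.7, 0.3]
gripper_width: 0.998
```

```bash
python3 -c "
from h import *
to([.4819,.2661,.075]);snap('wrist','w16')"
```

```text
pos [0.4935 0.25   0.2055] yaw_y -3.05 tilt: toolx [ 0.0034 -0.0031 -1.    ] F [-0.1  -0.71  0.29] M [-0.     0.004  0.025] w 0.998 q6 0.39 t 14.6833
to vertical rx,ry,rz 0 0.0029 -0.0036
shift tool mm [130.4 -12.9 -15.8]
```

View pics/w16.png

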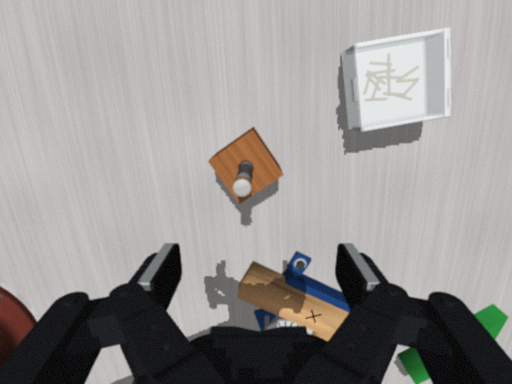

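Run:
```python
from h import *
w=load('w16');v=load('w15')
print(atz(w,242.5,186.5,.136),dep(w,242,187),tri(ray(w,242.5,186.5),ray(v,200+224/4.2,20+170/4.2)))
```

```text
[0.48263913 0.26792168 0.136     ] [0.48209322 0.26710424 0.13452968] (array([0.48206925, 0.26672827, 0.13164165]), np.float64(0.0005173095941361271))
```

Emit:
arm_command --series '[0, -12.5, -15.5, 0, 0.003, -0.004, 0, 12, 0, 0, 0, 0, 0, 0, 12, 0, 0, 0, 0, 0, 0, 0, 0, 0, 0, 0, 0, 0, 0, 0, 0, 0, 0, 0, 0]'

```text
time_s: 15.15
eef_pos: [0.4836, 0.259, 0.179]
tool_rot: [1.255, 1.176, -1.258]
contact_force: [0.1, 0.7, 0.2]
gripper_width: 0.993
```

```bash
python3 -c "
from h import *
to([.4817,.2661,.075]);snap('wrist','w17')"
```

```text
pos [0.4836 0.259  0.179 ] yaw_y -3.73 tilt: toolx [-2.0e-04 -1.9e-03 -1.0e+00] F [0.06 0.67 0.19] M [ 0.003 -0.001  0.024] w 0.993 q6 0.422 t 15.15
to vertical rx,ry,rz 0 0.0019 0.0001
shift tool mm [104.   -2.4  -7.2]
```

View pics/w17.png

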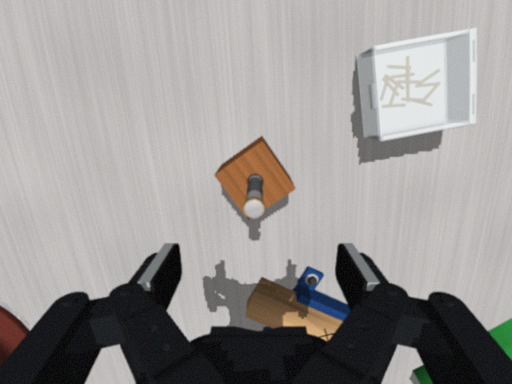

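Emit:
arm_command --series '[10, -2, -8.5, 0, 0.002, 0, 0, 25, 0, 0, 0, 0, 0, 0, 25, 0, 0, 0, 0, 0, 0, 10, 0, 0, 0, 0, 0, 0, 0, 0, 0, 0, 0, 0, 0, 0, 0, 0, 0, 0, 0, 0]'

```text
time_s: 15.7
eef_pos: [0.4839, 0.2683, 0.1067]
tool_rot: [1.263, 1.175, -1.256]
contact_force: [-0.3, 0.8, 1.6]
gripper_width: 1.002
```

```bash
python3 -c "
from h import *
to([.482,.267,.075]);snap('wrist','w18')"
```

```text
pos [0.4839 0.2683 0.1067] yaw_y -3.93 tilt: toolx [ 0.0033  0.0022 -1.    ] F [-0.33  0.78  1.64] M [ 0.013 -0.003  0.018] w 1.002 q6 0.44 t 15.7
to vertical rx,ry,rz 0 -0.0025 -0.0032
shift tool mm [31.7 -1.9  1.5]
```

View pics/w18.png

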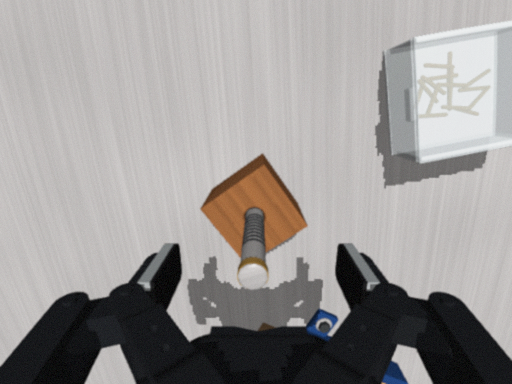

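Run:
```python
from h import *
w=load('w18'); print(atz(w,253,274,.136),dep(w,253,274),atz(w,255,213,.058))
```

```text
[0.48214449 0.26957528 0.136     ] [0.48202162 0.26831026 0.13410699] [0.4826013 0.2709338 0.058    ]
```

Emit:
arm_command --series '[15, -2, 1, 0, -0.002, -0.003, 0, 15, 0, 0, 0, 0, 0, 0, 0, 0, 0, 0, 0, 0, 0, 0, 0, 0, 0, 0, 0, 0]'

```text
time_s: 16.08
eef_pos: [0.4849, 0.2688, 0.0795]
tool_rot: [1.266, 1.173, -1.252]
contact_force: [-0.6, -0.3, 0.7]
gripper_width: 1.0
```

```bash
python3 -c "
from h import *
to([.482,.267,.074])"
```

```text
pos [0.4849 0.2688 0.0795] yaw_y -3.93 tilt: toolx [ 0.0079  0.0035 -1.    ] F [-0.56 -0.29  0.65] M [0.009 0.026 0.045] w 1.0 q6 0.44 t 16.0833
to vertical rx,ry,rz 0 -0.004 -0.0077
shift tool mm [ 5.4 -2.8  2. ]
```

Emit:
arm_command --series '[5, -2.8, 0.8, 0, -0.004, -0.008, 0, 0, 0, 0, 0, 0, 0, 0, 0, 0, 0, 0, 0, 0, 0]'

```text
time_s: 16.33
eef_pos: [0.4828, 0.2686, 0.0759]
tool_rot: [1.261, 1.175, -1.258]
contact_force: [-0.1, 0.5, 0.2]
gripper_width: 0.999
```

```bash
python3 -c "
from h import *
to([.482,.268,.074]);snap('wrist','w19')"
```

```text
pos [0.4828 0.2686 0.0759] yaw_y -3.93 tilt: toolx [ 1.5e-03  7.0e-04 -1.0e+00] F [-0.12  0.53  0.21] M [0.023 0.028 0.054] w 0.999 q6 0.441 t 16.3333
to vertical rx,ry,rz 0 -0.0008 -0.0015
shift tool mm [ 1.9 -0.8  0.7]
```

View pics/w19.png

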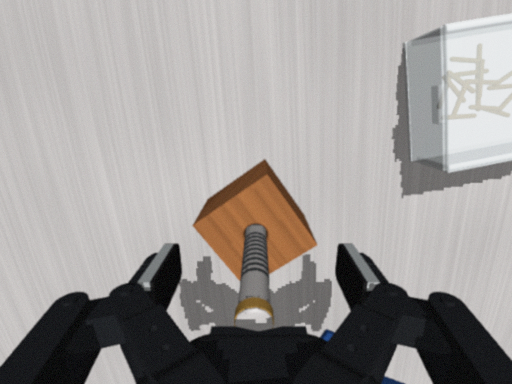

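Emit:
arm_command --series '[1, -0.8, 0, 0, -0.001, -0.0015, 0.4, 0, 0, 0, 0, 0, 0, 0.7, 0, 0, 0, 0, 0, 0, 0.8, 0, 0, 0, 0, 0, 0, 1, 0, 0, 0, 0, 0, 0, 1, 0, 0, 0, 0, 0, 0, 1, 0, 0, 0, 0, 0, 0, 1, 0, 0, 0, 0, 0, 0, 1]' --newtons 60

```text
time_s: 17.05
eef_pos: [0.4823, 0.2691, 0.0763]
tool_rot: [1.26, 1.176, -1.259]
contact_force: [-0.3, -0.3, 0.5]
gripper_width: 0.148
```

```bash
python3 -c "
from h import *
to([.482,.268,.074]);snap('wrist','w20')"
```

```text
pos [0.4823 0.2691 0.0763] yaw_y -3.93 tilt: toolx [ 8.e-04  6.e-04 -1.e+00] F [-0.35 -0.34  0.49] M [-0.009 -0.006 -0.043] w 0.148 q6 0.442 t 17.05
to vertical rx,ry,rz 0 -0.0007 -0.0008
shift tool mm [ 2.3 -0.2  1.1]
```

View pics/w20.png

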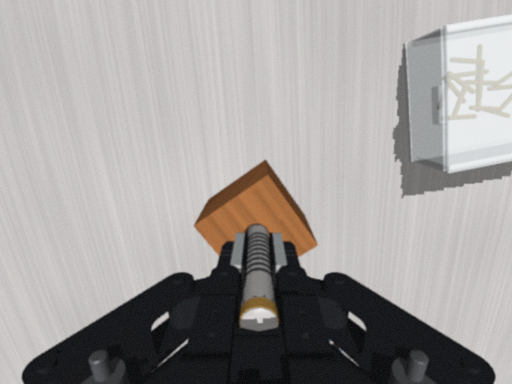

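Emit:
arm_command --series '[-6, 0, 0, 0, 0, 0, 1, -6, 0, 0, 0, 0, 0, 1, -6, 0, 0, 0, 0, 0, 1, 0, 0, 0, 0, 0, 0, 1]'

```text
time_s: 17.43
eef_pos: [0.4819, 0.2688, 0.0949]
tool_rot: [1.26, 1.176, -1.26]
contact_force: [0.3, 0.1, -1.5]
gripper_width: 0.146
```

```bash
python3 -c "
from h import *
to([.4823,.2691,.15])"
```

```text
pos [0.4819 0.2688 0.0949] yaw_y -3.93 tilt: toolx [-1.e-04  0.e+00 -1.e+00] F [ 0.27  0.15 -1.47] M [0.031 0.047 0.031] w 0.146 q6 0.442 t 17.4333
to vertical rx,ry,rz 0 -0.0 0.0001
shift tool mm [-55.1   0.4  -0.3]
```

Emit:
arm_command --series '[-8, 0.2, -0.2, 0, 0, 0, 1, -8, 0, 0, 0, 0, 0, 1, -8, 0, 0, 0, 0, 0, 1, -8, 0, 0, 0, 0, 0, 1, -8, 0, 0, 0, 0, 0, 1, -15, 0, 0, 0, 0, 0, 1, -20, 0, 0, 0, 0, 0, 1, 0, 0, 0, 0, 0, 0, 1]'

```text
time_s: 18.1
eef_pos: [0.4821, 0.2689, 0.1776]
tool_rot: [1.26, 1.175, -1.259]
contact_force: [1.6, 0.7, 0.4]
gripper_width: 0.146
```

```bash
python3 -c "
from h import *
to([.562,.044,.15]);
for n,k in (('wrist','w21'),('side','s21'),('scene','c21')): snap(n,k)
crop('s21',200,140,330,320,3.2,'s21c');crop('c21',230,60,330,200,4,'c21c')"
```

```text
pos [0.4821 0.2689 0.1776] yaw_y -3.93 tilt: toolx [ 1.1e-03  2.0e-04 -1.0e+00] F [1.63 0.68 0.35] M [ 0.008 -0.02  -0.043] w 0.146 q6 0.443 t 18.1
to vertical rx,ry,rz 0 -0.0003 -0.001
shift tool mm [ 27.6  95.  218.9]
```

View pics/w21.png

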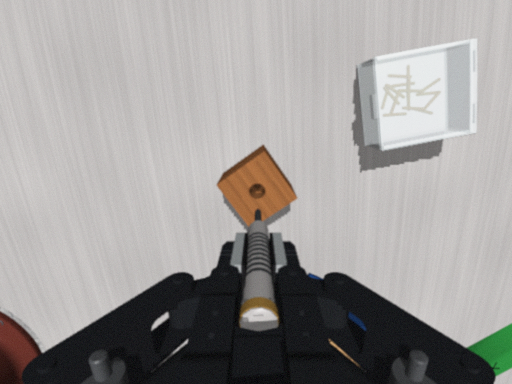

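View pics/s21c.png

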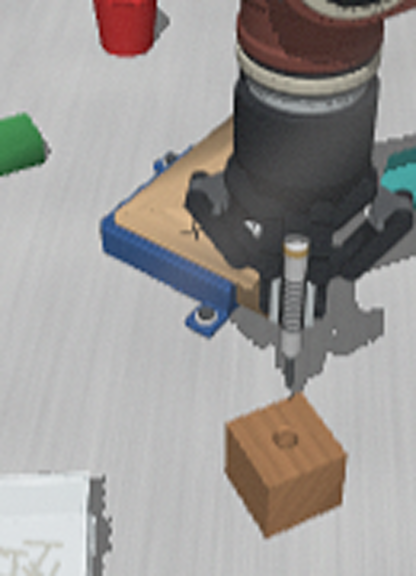

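View pics/c21c.png

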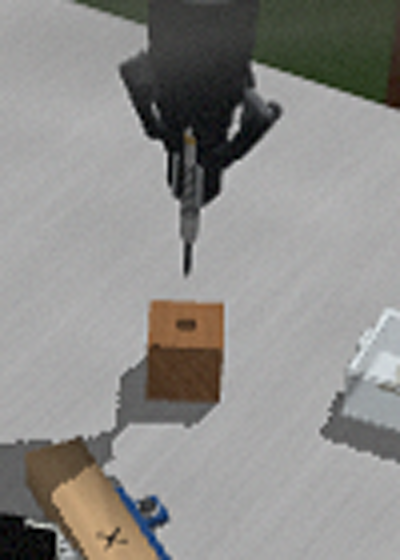

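```bash
python3 -c "
from h import *
crop('w21',225,180,295,335,3.8,'w21d')"
```

```text
(no output)
```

View pics/w21d.png

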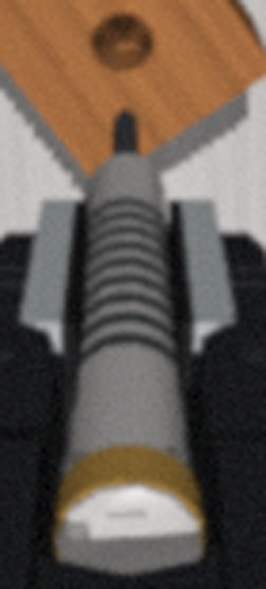

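Run:
```python
from h import *
w=load('w21'); zt=.1776-.0703
print('tip',atz(w,257.9,208.7,zt),dep(w,257.9,211),'hole',atz(w,225+123/3.8,180+40/3.8,.056),'cap',atz(w,225+130/3.8,180+530/3.8,zt+.13))
s=load('s21');c=load('c21')
ts=(200+292/3.2,140+390/3.2); tc=(230+187/4,60+275/4)
print('tri',tri(ray(w,257.9,208.7),ray(s,*ts)),tri(ray(w,257.9,208.7),ray(c,*tc)),tri(ray(s,*ts),ray(c,*tc)))
# body centre line from ~ (125,195) front of body at 45mm above tip
print('body',atz(w,225+126/3.8,180+190/3.8,zt+.042))
```

```text
tip [0.48265258 0.2667302  0.1073    ] [0.48271932 0.26773588 0.11533158] hole [0.48217253 0.26741843 0.056     ] cap [0.48335819 0.27037083 0.2373    ]
tri (array([0.47996242, 0.26438179, 0.100988  ]), np.float64(0.005058912719883393)) (array([0.4813301 , 0.26532905, 0.10527194]), np.float64(0.0028057822375885857)) (array([0.47807089, 0.26698609, 0.10366615]), np.float64(0.0012210309692448648))
body [0.48281354 0.26667152 0.1493    ]
```

Emit:
arm_command --series '[0, 13, 32, 0, 0, 0, 1, 0, 13, 32, 0, 0, 0, 1, 0, 13, 32, 0, 0, 0, 1, 0, 13, 32, 0, 0, 0, 1, 0, 13, 32, 0, 0, 0, 1, 0, 13, 32, 0, 0, 0, 1, 0, 13, 20, 0, 0, 0, 1, 0, 0, 0, 0, 0, 0, 1, 0, 0, 0, 0, 0, 0, 1]'

```text
time_s: 19.0
eef_pos: [0.5503, 0.0414, 0.1552]
tool_rot: [1.238, 1.197, -1.281]
contact_force: [-0.8, -0.4, -1.8]
gripper_width: 0.146
```

```bash
python3 -c "
from h import *
to([.562,.0459,.14])"
```

```text
pos [0.5503 0.0414 0.1552] yaw_y -3.66 tilt: toolx [-0.0305 -0.0035 -0.9995] F [-0.75 -0.44 -1.8 ] M [ 0.057  0.032 -0.021] w 0.146 q6 0.008 t 19.0
to vertical rx,ry,rz 0 0.0054 0.0302
shift tool mm [14.8 11.9 -5.4]
```

Emit:
arm_command --series '[8, 12, -5, 0, 0.005, 0.03, 1, 5, 0, 0, 0, 0, 0, 1, 0, 0, 0, 0, 0, 0, 1]'

```text
time_s: 19.25
eef_pos: [0.5599, 0.0468, 0.1378]
tool_rot: [1.253, 1.183, -1.26]
contact_force: [-0.0, -1.0, -2.0]
gripper_width: 0.143
```

```bash
python3 -c "
from h import *
to([.562,.0459,.14])"
```

```text
pos [0.5599 0.0468 0.1378] yaw_y -3.64 tilt: toolx [-6.1e-03  5.0e-04 -1.0e+00] F [-0.03 -0.97 -1.99] M [-0.019  0.034  0.033] w 0.143 q6 0.014 t 19.25
to vertical rx,ry,rz 0 -0.0001 0.0061
shift tool mm [-2.2  2.2  0.8]
```

Emit:
arm_command --series '[4, 2, 0.8, 0, 0, 0.006, 1, 3, 0, 0, 0, 0, 0, 1, 0, 0, 0, 0, 0, 0, 1]'

```text
time_s: 19.5
eef_pos: [0.5597, 0.0479, 0.1287]
tool_rot: [1.252, 1.183, -1.256]
contact_force: [-0.0, -0.7, -1.5]
gripper_width: 0.145
```

```bash
python3 -c "
from h import *
to([.562,.0459,.13])
for n,k in (('wrist','w22'),('side','s22'),('scene','c22')): snap(n,k)
crop('w22',200,150,320,260,6,'w22c');crop('s22',220,160,300,250,6,'s22c');crop('c22',210,140,300,230,6,'c22c')"
```

```text
pos [0.5597 0.0479 0.1287] yaw_y -3.45 tilt: toolx [-4.1e-03  3.0e-04 -1.0e+00] F [-0.03 -0.67 -1.51] M [0.06  0.008 0.008] w 0.145 q6 0.013 t 19.5
to vertical rx,ry,rz 0 -0.0 0.0041
shift tool mm [-1.3  2.4  1.9]
```

View pics/w22c.png

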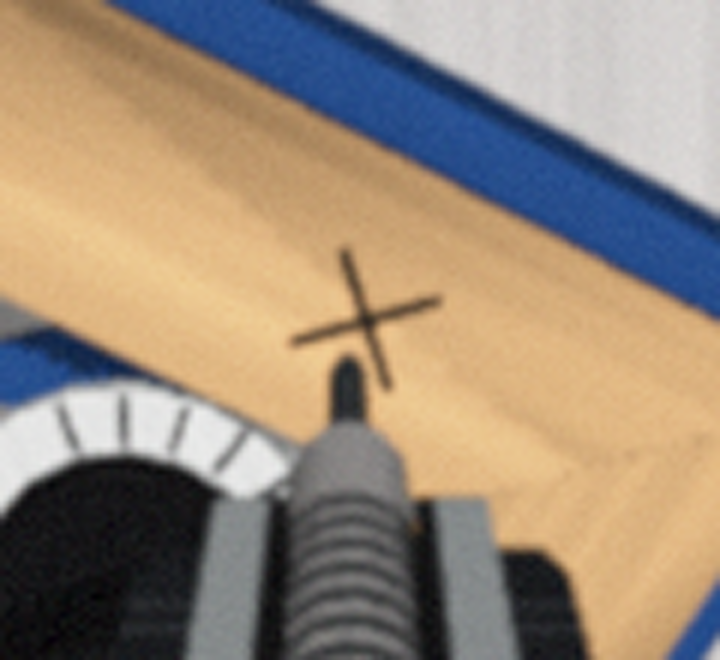

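View pics/s22c.png

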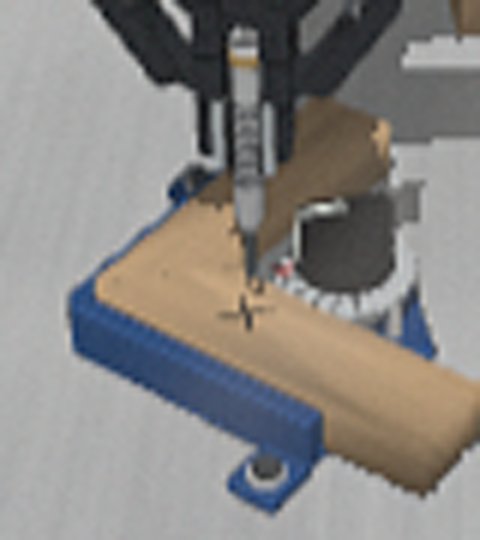

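View pics/c22c.png

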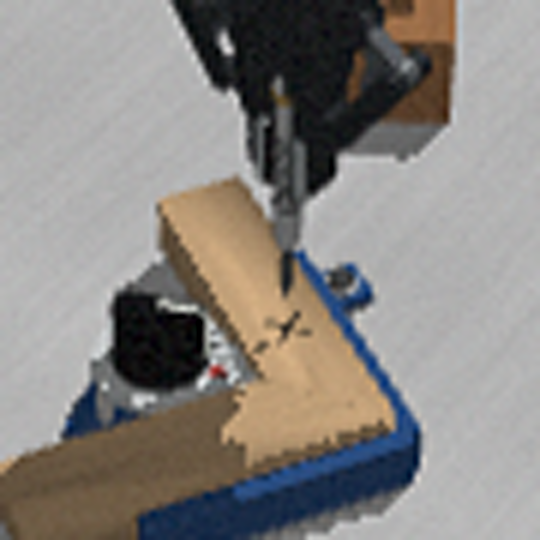

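```bash
cat >> h.py <<'E'
def tipcross(fn,tip,cr,off=.0703):
    w=load(fn); T=np.array(w['cam_to_world'])
    s=bot.read_state(); zt=s['eef_pos'][2]-off
    t=atz(w,*tip,zt); c=atz(w,*cr,.04); M=R.from_rotvec(s['tool_rot']).as_matrix()
    print('tip',t.round(4),'tip-tcp',(t-s['eef_pos']).round(4),'cross',c.round(4),'need(world mm)',((c-t)*1000).round(2),'tool',(M.T@(c-t)*1000).round(2)); return t,c
E
python3 - <<'E'
from h import *
tipcross('w22',(258,209.2),(261.3,203.3)); ori()
w,s,c=load('w22'),load('s22'),load('c22')
ts=(220+251/6,160+285/6);cs=(220+245/6,160+313/6)
tc=(210+287/6,140+295/6);cc=(210+289/6,140+328/6)
z=.0584
print('side',atz(s,*cs,.04)-atz(s,*ts,z),'scene',atz(c,*cc,.04)-atz(c,*tc,z))
E
```

```text
tip [0.5599 0.0457 0.0595] tip-tcp [-0.0006 -0.0019 -0.0703] cross [0.5628 0.0439 0.04  ] need(world mm) [  2.81  -1.78 -19.52] tool [19.51  2.95  1.61]
pos [0.5605 0.0476 0.1298] yaw_y -3.48 tilt: toolx [-2.1e-03  2.0e-04 -1.0e+00] F [-0.26 -0.4  -2.04] M [ 0.045 -0.014 -0.003] w 0.147 q6 0.013 t 19.65
to vertical rx,ry,rz 0 -0.0 0.0021
side [ 0.00296012 -0.00181188 -0.0184    ] scene [ 0.00292544 -0.00230786 -0.0184    ]
```

Emit:
arm_command --series '[3, 2, 1.7, 0, 0, 0.002, 1, 3, 0, 0, 0, 0, 0, 1, 0, 0, 0, 0, 0, 0, 1, 0, 0, 0, 0, 0, 0, 1]'

```text
time_s: 19.98
eef_pos: [0.5634, 0.0455, 0.1247]
tool_rot: [1.255, 1.178, -1.252]
contact_force: [0.3, 1.2, -1.6]
gripper_width: 0.148
```

```bash
python3 -c "
from h import *
to([.5626,.0460,.115])"
```

```text
pos [0.5634 0.0455 0.1247] yaw_y -3.47 tilt: toolx [ 2.6e-03 -2.0e-04 -1.0e+00] F [ 0.29  1.23 -1.57] M [ 0.021 -0.018  0.038] w 0.148 q6 0.01 t 19.9833
to vertical rx,ry,rz 0 0.0001 -0.0026
shift tool mm [ 9.7 -0.9 -0.4]
```

Emit:
arm_command --series '[4, -0.8, -0.4, 0, 0, -0.0025, 1, 3, 0, 0, 0, 0, 0, 1, 0, 0, 0, 0, 0, 0, 1, 0, 0, 0, 0, 0, 0, 1]'

```text
time_s: 20.32
eef_pos: [0.5627, 0.0458, 0.117]
tool_rot: [1.254, 1.18, -1.254]
contact_force: [0.4, 0.4, -1.3]
gripper_width: 0.144
```

```bash
python3 -c "
from h import *
to([.5626,.0460,.115])
for n,k in (('wrist','w23'),('side','s23'),('scene','c23')): snap(n,k)
to([.5626,.0460,.115])
crop('w23',225,170,300,230,10,'w23c');crop('s23',230,180,290,230,10,'s23c');crop('c23',230,160,290,210,10,'c23c')"
```

```text
pos [0.5627 0.0458 0.117 ] yaw_y -3.49 tilt: toolx [-1.e-04 -1.e-04 -1.e+00] F [ 0.44  0.36 -1.33] M [-0.033 -0.018 -0.01 ] w 0.144 q6 0.01 t 20.3167
to vertical rx,ry,rz 0 0.0001 0.0001
shift tool mm [ 2.  -0.1 -0.2]
pos [0.5628 0.0458 0.1173] yaw_y -3.49 tilt: toolx [ 2.e-04 -1.e-04 -1.e+00] F [ 0.03 -0.93 -1.21] M [ 0.025 -0.014  0.003] w 0.143 q6 0.01 t 20.4667
to vertical rx,ry,rz 0 0.0001 -0.0003
shift tool mm [ 2.3 -0.2 -0.2]
```

View pics/w23c.png

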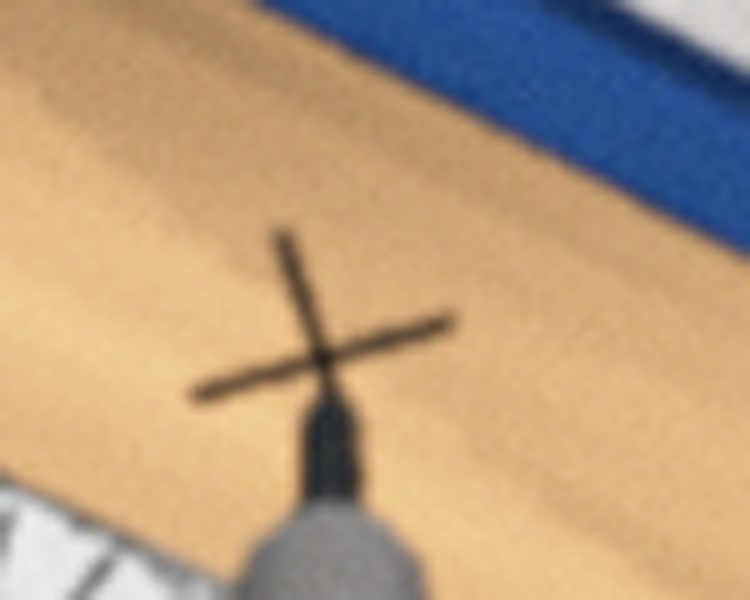

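View pics/s23c.png

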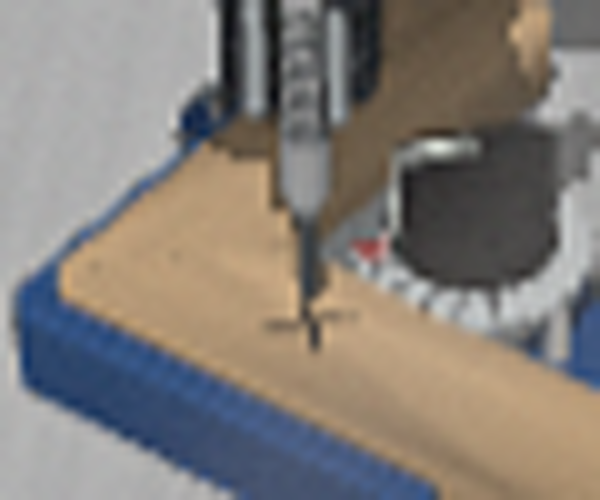

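View pics/c23c.png

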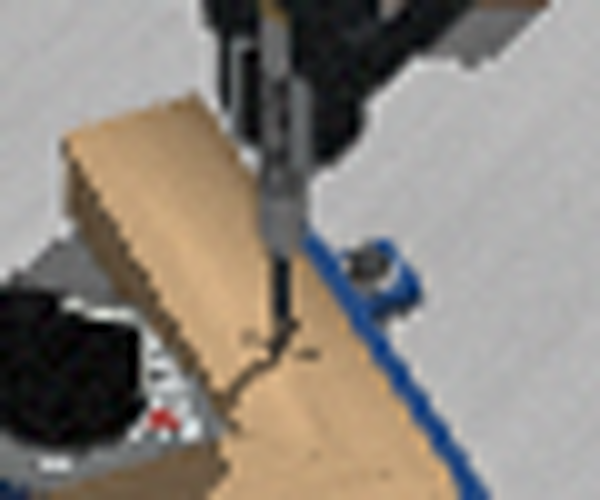

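Run:
```python
from h import *
tipcross('w23',(257.9,208.9),(257.25,205.7))
w,s,c=load('w23'),load('s23'),load('c23')
t=np.array([.5628,.0458,.1172])
# use fixed cross from side/scene earlier pictures (unobstructed) and projected tips now
cs=(220+245/6,160+313/6); cc=(210+289/6,140+328/6)
print('cross side',cs,'scene',cc)
ts=(230+30.5,180+29.8)
for nm,k,cr,tp in(('side',s,cs,(230+31.2,180+30)),('scene',c,cc,(230+28.2,160+32.8))):
    print(nm,(atz(k,*cr,.04)-atz(k,*tp,.047)).round(4))
```

```text
tip [0.5631 0.0436 0.047 ] tip-tcp [ 0.0003 -0.0022 -0.0703] cross [0.5625 0.044  0.04  ] need(world mm) [-0.55  0.37 -6.99] tool [ 6.99 -0.57 -0.33]
cross side (260.8333333333333, 212.16666666666666) scene (258.1666666666667, 194.66666666666666)
side [ 0.001   0.0009 -0.007 ]
scene [ 0.0003 -0.0004 -0.007 ]
```

Emit:
arm_command --series '[2.5, -0.4, -0.3, 0, 0, 0, 1, 2.5, 0, 0, 0, 0, 0, 1, 0, 0, 0, 0, 0, 0, 1, 0, 0, 0, 0, 0, 0, 1]'

```text
time_s: 20.8
eef_pos: [0.5626, 0.0462, 0.1122]
tool_rot: [1.254, 1.179, -1.253]
contact_force: [-0.9, 0.0, -1.8]
gripper_width: 0.143
```

```bash
python3 -c "
from h import *
snap('wrist','w24')
to([.5624,.0461,.111])
crop('w24',225,170,300,230,10,'w24c')"
```

```text
pos [0.5625 0.0462 0.1121] yaw_y -3.49 tilt: toolx [ 9.e-04 -1.e-04 -1.e+00] F [-0.12  0.15 -1.59] M [ 0.016 -0.072 -0.03 ] w 0.148 q6 0.011 t 20.85
to vertical rx,ry,rz 0 0.0 -0.0009
shift tool mm [ 1.1 -0.1  0.1]
```

View pics/w24c.png

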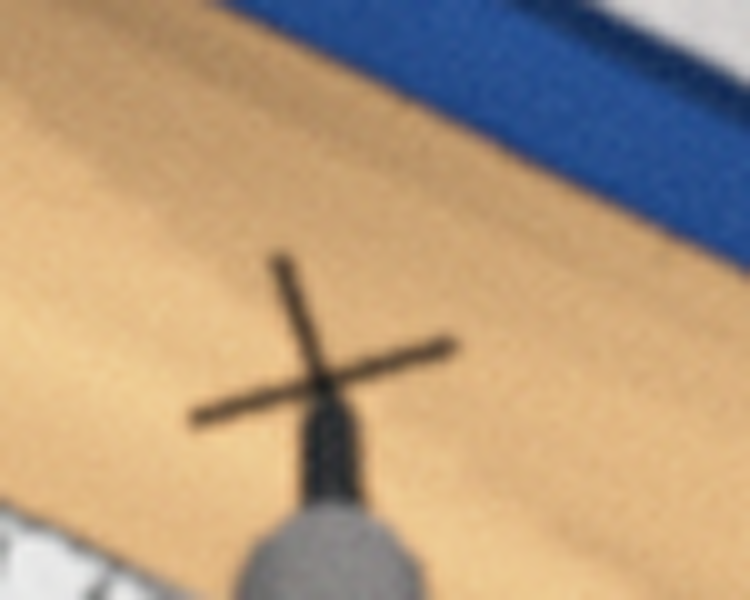

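Emit:
arm_command --series '[1.5, -0.4, 0, 0, 0, -0.001, 1, 1.5, 0, 0, 0, 0, 0, 1, 1, 0, 0, 0, 0, 0, 1, 0, 0, 0, 0, 0, 0, 1]'

```text
time_s: 21.18
eef_pos: [0.5626, 0.0462, 0.1092]
tool_rot: [1.254, 1.179, -1.253]
contact_force: [-1.1, -0.5, 0.8]
gripper_width: 0.149
```

```bash
python3 -c "
from h import *
to([.5622,.0461,.1043])
snap('wrist','w25')
to([.5622,.0461,.1043])
crop('w25',225,170,300,230,10,'w25c')"
```

```text
pos [0.5626 0.0462 0.1092] yaw_y -3.48 tilt: toolx [ 5.e-04 -1.e-04 -1.e+00] F [-1.11 -0.49  0.78] M [0.021 0.32  0.061] w 0.149 q6 0.011 t 21.1833
to vertical rx,ry,rz 0 0.0001 -0.0005
shift tool mm [ 4.9 -0.4  0.2]
pos [0.5626 0.0462 0.1094] yaw_y -3.48 tilt: toolx [ 5.e-04 -1.e-04 -1.e+00] F [-2.07  0.1   1.42] M [ 0.013  0.363 -0.024] w 0.146 q6 0.011 t 21.2333
to vertical rx,ry,rz 0 0.0001 -0.0005
shift tool mm [ 5.1 -0.4  0.2]
```

View pics/w25c.png

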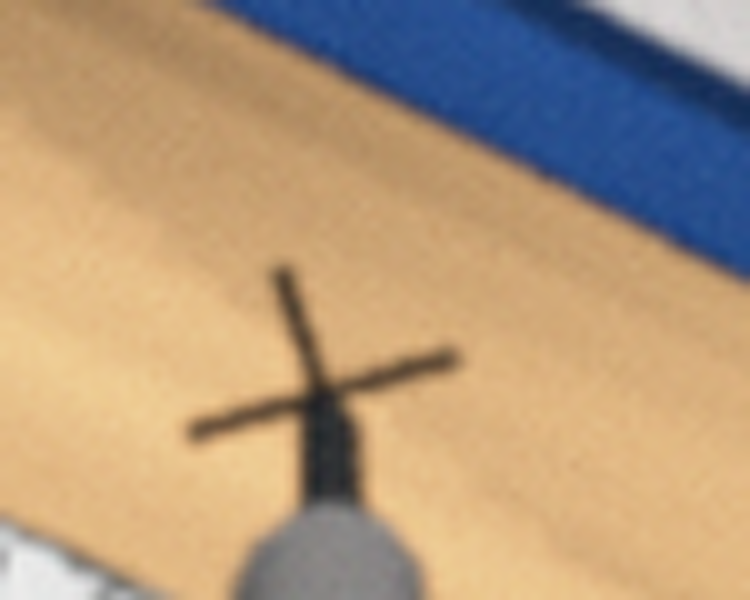

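Emit:
arm_command --series '[-2, 0, 0, 0, 0, 0, 1, -0.5, -0.5, 0, 0, 0, 0, 1, 0, 0, 0, 0, 0, 0, 1]'

```text
time_s: 21.48
eef_pos: [0.5624, 0.0462, 0.1119]
tool_rot: [1.255, 1.179, -1.253]
contact_force: [-0.9, -0.2, -1.7]
gripper_width: 0.145
```

```bash
python3 -c "
from h import *
to([.5622,.0461,.112])
snap('wrist','w26')
to([.5622,.0461,.112])
crop('w26',225,170,300,230,10,'w26c')"
```

```text
pos [0.5624 0.0462 0.1119] yaw_y -3.49 tilt: toolx [ 1.6e-03 -2.0e-04 -1.0e+00] F [-0.87 -0.17 -1.7 ] M [ 0.02  -0.046 -0.031] w 0.145 q6 0.011 t 21.4833
to vertical rx,ry,rz 0 0.0001 -0.0016
shift tool mm [-0.1 -0.2  0.1]
pos [0.5624 0.0462 0.1119] yaw_y -3.49 tilt: toolx [ 1.5e-03 -1.0e-04 -1.0e+00] F [-0.3  -0.33 -1.29] M [ 0.032 -0.049  0.014] w 0.144 q6 0.011 t 21.5333
to vertical rx,ry,rz 0 0.0 -0.0015
shift tool mm [-0.1 -0.2  0.1]
```

View pics/w26c.png

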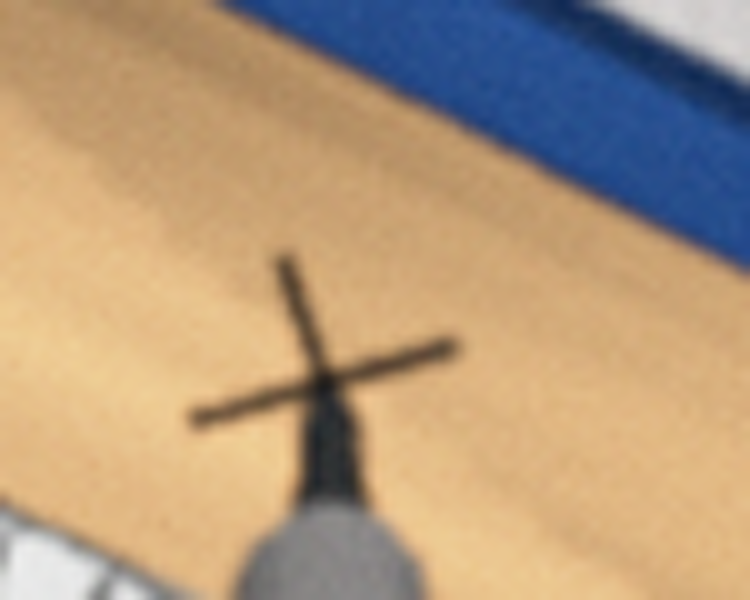

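Emit:
arm_command --series '[0, -0.4, 0, 0, 0, -0.0015, 1, 0, -0.2, 0, 0, 0, 0, 1, 1, 0, 0, 0, 0, 0, 1, 1, 0, 0, 0, 0, 0, 1, 1, 0, 0, 0, 0, 0, 1, 1, 0, 0, 0, 0, 0, 1, 0, 0, 0, 0, 0, 0, 1]'

```text
time_s: 22.12
eef_pos: [0.5617, 0.0463, 0.1083]
tool_rot: [1.254, 1.18, -1.254]
contact_force: [-1.0, -0.4, 1.5]
gripper_width: 0.144
```

```bash
python3 -c "
from h import *
to([.5622,.0461,.1043])
snap('wrist','w27')
crop('w27',225,170,300,230,10,'w27c')"
```

```text
pos [0.5617 0.0463 0.1083] yaw_y -3.48 tilt: toolx [-4.e-04 -1.e-04 -1.e+00] F [-1.   -0.45  1.47] M [ 0.102  0.295 -0.028] w 0.144 q6 0.011 t 22.1167
to vertical rx,ry,rz 0 0.0001 0.0004
shift tool mm [4.  0.5 0.1]
```

View pics/w27c.png

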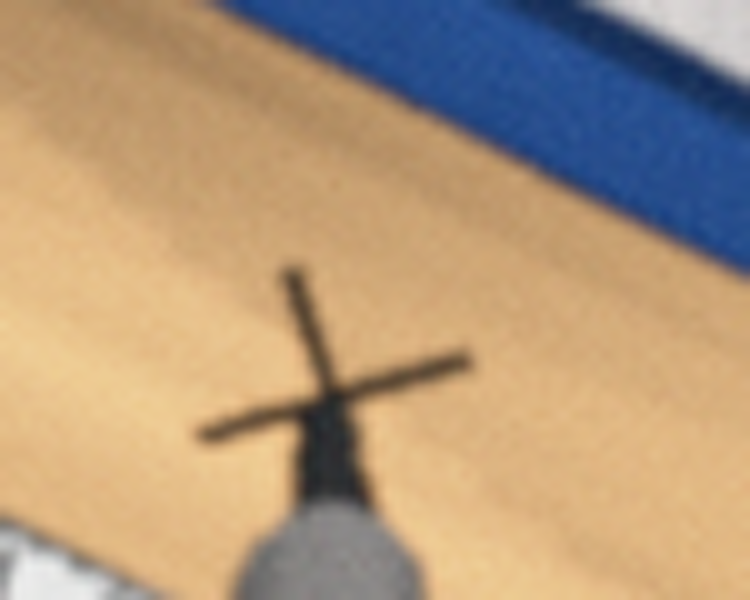

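Emit:
arm_command --series '[1, 0, 0, 0, 0, 0, 1, 1, 0, 0, 0, 0, 0, 1, 1, 0, 0, 0, 0, 0, 1, 0, 0, 0, 0, 0, 0, 1, 0, 0, 0, 0, 0, 0, 1]'

```text
time_s: 22.58
eef_pos: [0.5618, 0.0463, 0.1063]
tool_rot: [1.253, 1.18, -1.254]
contact_force: [-3.0, -0.9, 2.8]
gripper_width: 0.141
```

```bash
python3 -c "
from h import *
to([.5619,.0462,.1043])
for n,k in (('wrist','w28'),('side','s28'),('scene','c28')): snap(n,k)
to([.5619,.0462,.1043])
crop('w28',225,170,300,230,10,'w28c');crop('s28',220,150,300,230,7,'s28c');crop('c28',220,130,300,210,7,'c28c')"
```

```text
pos [0.5618 0.0463 0.1063] yaw_y -3.48 tilt: toolx [-7.e-04 -1.e-04 -1.e+00] F [-3.01 -0.94  2.79] M [ 0.086  0.377 -0.065] w 0.141 q6 0.011 t 22.5833
to vertical rx,ry,rz 0 0.0002 0.0007
shift tool mm [2.  0.1 0.1]
pos [0.5618 0.0463 0.1063] yaw_y -3.48 tilt: toolx [-5.e-04 -2.e-04 -1.e+00] F [-1.75  0.32  3.2 ] M [-0.016  0.533 -0.01 ] w 0.146 q6 0.011 t 22.7333
to vertical rx,ry,rz 0 0.0002 0.0005
shift tool mm [2.  0.1 0.1]
```

View pics/w28c.png

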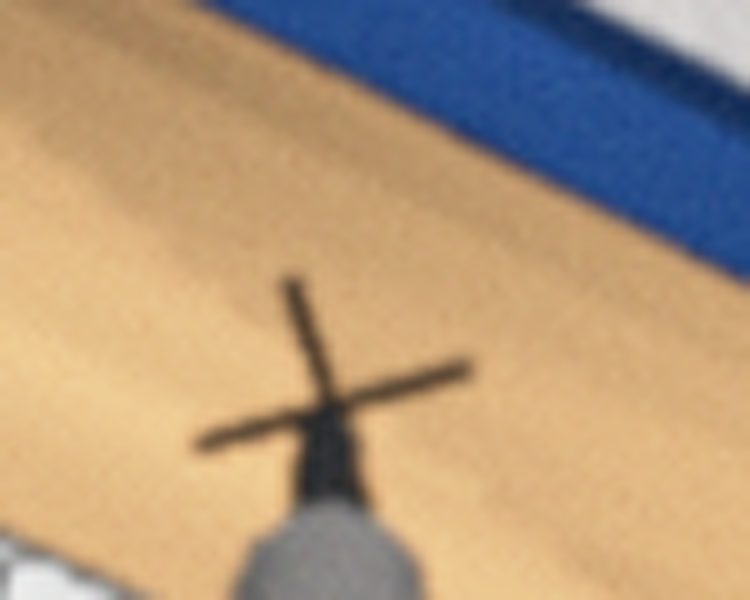

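View pics/s28c.png

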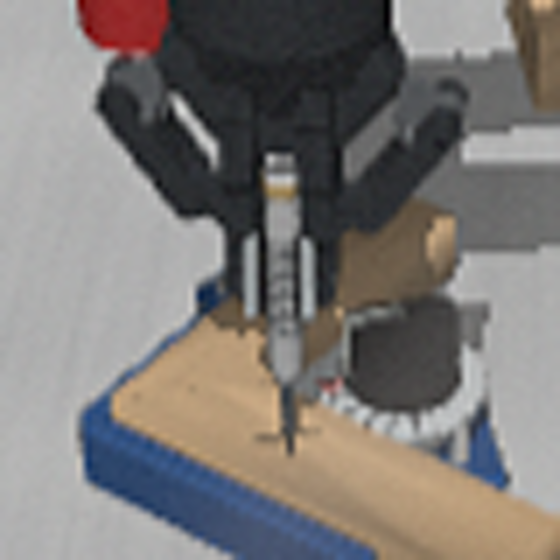

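View pics/c28c.png

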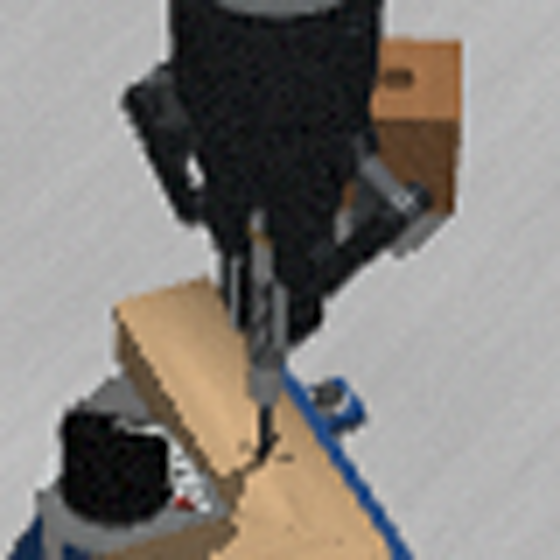

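Emit:
arm_command --series '[1, -0.3, 0, 0, 0, 0, 1, 1, 0, 0, 0, 0, 0, 1, 0.8, 0, 0, 0, 0, 0, 1, 0, 0, 0, 0, 0, 0, 1, 0, 0, 0, 0, 0, 0, 1]'

```text
time_s: 23.15
eef_pos: [0.5618, 0.0463, 0.1041]
tool_rot: [1.254, 1.18, -1.254]
contact_force: [-2.1, -0.9, 5.1]
gripper_width: 0.146
```

```bash
python3 -c "
from h import *
to([.5619,.0462,.1043])
for n,k in (('wrist','w29'),('side','s29'),('scene','c29')): snap(n,k)
to([.5619,.0462,.1043])
crop('w29',225,170,300,230,10,'w29c')"
```

```text
pos [0.5618 0.0463 0.1041] yaw_y -3.47 tilt: toolx [ 1.e-04 -2.e-04 -1.e+00] F [-2.13 -0.88  5.09] M [0.003 0.586 0.002] w 0.146 q6 0.011 t 23.15
to vertical rx,ry,rz 0 0.0002 -0.0001
shift tool mm [-0.2  0.1  0.1]
pos [0.5619 0.0463 0.1041] yaw_y -3.48 tilt: toolx [ 2.e-04 -2.e-04 -1.e+00] F [-2.46 -0.55  4.41] M [ 0.005  0.576 -0.044] w 0.144 q6 0.011 t 23.3
to vertical rx,ry,rz 0 0.0002 -0.0002
shift tool mm [-0.2  0.   0.1]
```

View pics/w29c.png

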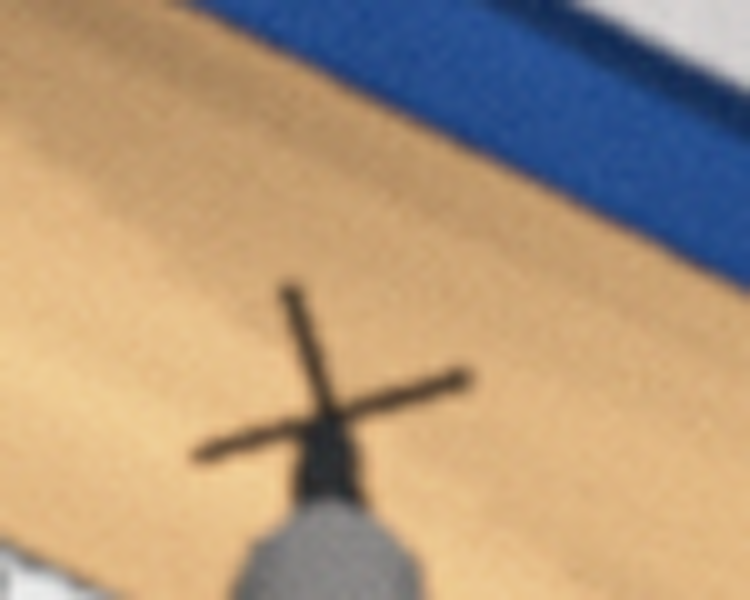

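```bash
python3 -c "
from h import *
crop('s29',220,150,300,230,7,'s29c');crop('c29',220,130,300,210,7,'c29c')
for f,(u0,v0) in (('s29',(220,150)),('c29',(220,130))):
    s=load(f)
    for z in (.04,.08,.164): 
        p=proj(s,[.5622,.0441,z]); print(f,z,((p-[u0,v0])*7).round(0))
"
```

```text
s29 0.04 [282. 431.]
s29 0.08 [281. 352.]
s29 0.164 [279. 170.]
c29 0.04 [268. 455.]
c29 0.08 [269. 384.]
c29 0.164 [271. 222.]
```

View pics/s29c.png

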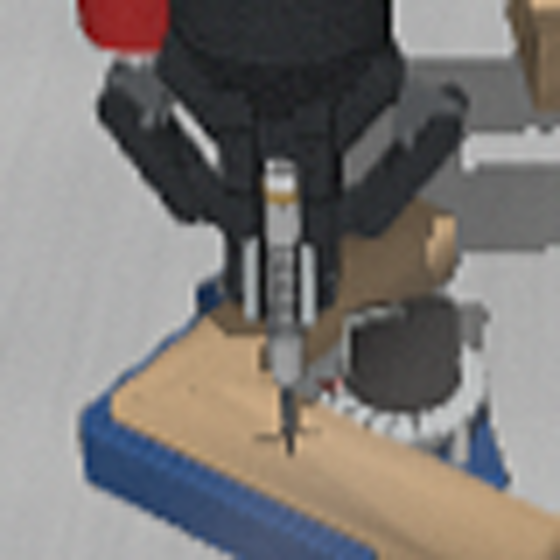

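View pics/c29c.png

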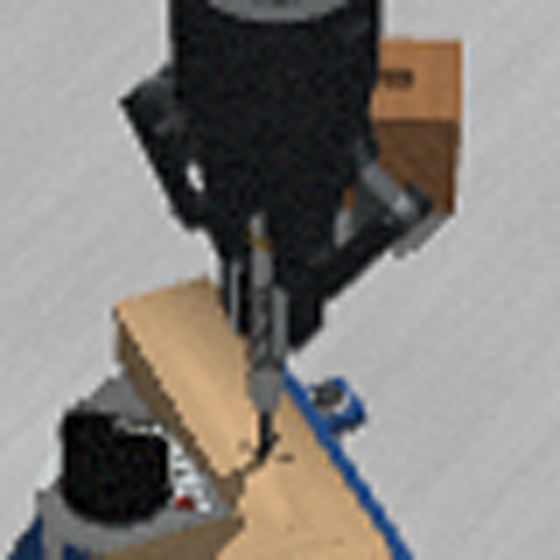

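```bash
python3 -c "
from h import *
for f,k,(u0,v0),P,zt in (('s21',3.2,(200,140),(.4826,.267),.1073),('c21',4,(230,60),(.4826,.267),.1073),('s22',6,(220,160),(.5602,.0457),.0584),('c22',6,(210,140),(.5602,.0457),.0584)):
    s=load(f)
    for h in (0,.04,.09,.126): print(f,h,((proj(s,[*P,zt+h])-[u0,v0])*k).round(1))
crop('s29',245,165,275,220,12,'s29e');crop('c29',240,155,275,205,12,'c29e');
import cv2
a=cv2.imread('pics/s29e.png');b=cv2.imread('pics/c29e.png');h=660;import numpy as np
b=cv2.copyMakeBorder(b,0,h-b.shape[0],0,0,cv2.BORDER_CONSTANT);cv2.imwrite('pics/e29.png',cv2.resize(np.hstack([a,b]),None,fx=.9,fy=.9))
"
```

```text
s21 0 [284.4 386.2]
s21 0.04 [287.  343.7]
s21 0.09 [290.4 286.3]
s21 0.126 [293.2 241.8]
c21 0 [191.4 272.8]
c21 0.04 [193.5 230. ]
c21 0.09 [196.4 173.9]
c21 0.126 [198.5 131.5]
s22 0 [245.2 281.4]
s22 0.04 [244.5 211.4]
s22 0.09 [243.6 118.5]
s22 0.126 [242.9  47.6]
c22 0 [288.8 298.7]
c22 0.04 [289.6 236.3]
c22 0.09 [290.6 153.8]
c22 0.126 [291.4  91.2]
```

View pics/e29.png

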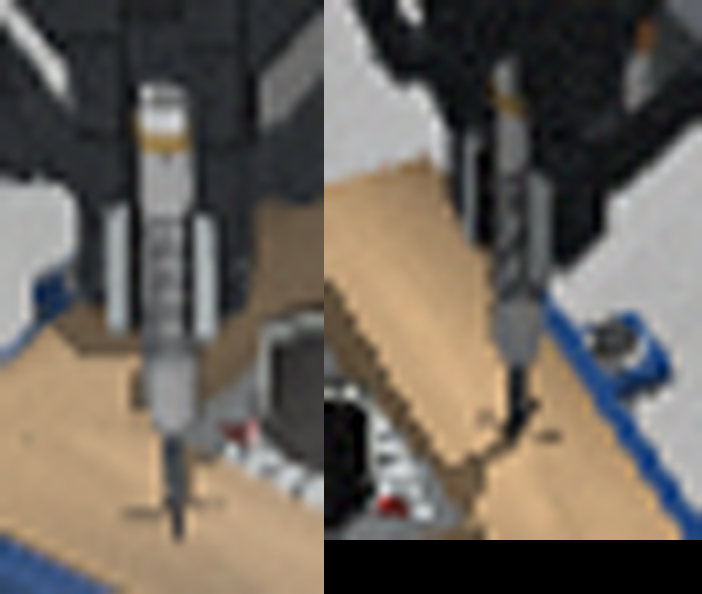

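```bash
python3 -c "
from h import *
ori(); print(bot.hand_in()); ori()"
```

```text
pos [0.5619 0.0463 0.1041] yaw_y -3.48 tilt: toolx [ 2.e-04 -2.e-04 -1.e+00] F [-2.46 -0.55  4.41] M [ 0.005  0.576 -0.044] w 0.144 q6 0.011 t 23.3
to vertical rx,ry,rz 0 0.0002 -0.0002
the job is handed in; nothing more can be done
None
the job is handed in; nothing more can be done
```

The job is handed in at 23.3 s. The punch is set on the cross and pressed about half way, but the knob is short of the red mark.

- **Knob (not fully met):** I turned the knob clockwise to the mark, and on retries about 0.2 rad past it. Every time I let go it sprang back to the same place. The pointer rests about 6° (0.11 rad) short of the mark, inside the range where the jaw should already grip. This disagrees with the note that the knob stays where it is left. It did not creep further over the next second or two, the last time I could see it clearly.
- **Punch:** I drew it straight up out of the block. Its tip was within about 0.5 mm of the cross centre in the wrist picture.
- **Press:** From the height, the nose is in about 6.2 mm. From the push of about 6 N it is 6 to 7 mm, well short of firing at 10.5 mm. The tool was still and holding at hand-in.
- **Upright:** The tool axis read vertical to within 0.02°. The side and scene views suggest the punch may lean by 1–2°, which is about the limit of what I could read in the pictures.
- **Side load:** About 2.5 N of sideways force remained at the tip.
- **Rails and bystanders:** The rails are still in the clamp. I never touched the cup, the offcut, the acrylic box or the look-alike rails.

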